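Stir turned bushes into the ceramic media under the extractor

TASK

Take the wooden stirring stick out of its pot and stir the ceramic balls and aluminium bushes in the steel bowl, going right round so that most of the balls are carried a ball's width or more from where they lay, until the two bushes lie well apart, with room for at least one ball between them, so that they will not knock together in the finisher. Then stand the stick back in its pot. Use only the stick on the charge, spill nothing, and do not push against the extraction hood over the bowl or disturb the other things on the bench.

Things in the scene. Friction and masses are not known exactly. Their poses are not given: they have to be found in the camera images.
- bowl_floor (a point): Centre of the inner floor of the open steel mixing bowl, 6 mm above the bench. The bowl does not move (it grips the bench by its rubber foot). Flat floor about 140 mm across; the 2.5 mm wall flares straight outwards to a rim 228 mm across, 60 mm above the bench.
- hood_edge (a point): Point of the clear hood's rim nearest the robot, 190 mm above the bench. Hood: hard, fixed round dome, 180 mm across, 78 mm high, rim level. Frame: x level, pointing from this edge to the hood's centre 90 mm further on; the bowl's centre lies 30 mm along it. A hand pointing straight down does not fit beside the hood over the bowl; one tilted 30 to 45 degrees, its top towards the robot, does.
- stick_grip (a point): Where to hold the wooden stirring stick (175 mm long, 60 g): on the centre line of its handle, 135 mm from the lower end, 40 mm from the top. z: along the stick to its top. The handle is a straight bar, 18 mm wide (y) and 14 mm thick (x), from 72 to 175 mm; the lowest 72 mm are round, 22 mm thick. At first it leans in the pot, 36 degrees from vertical, top broadly towards the robot, y level.
- stick_tip (a point): Middle of the stick's lower end, 135 mm from the grip point along its -z; axes as at the grip.
- pot_mouth (a point): Centre of the mouth of the steel tool pot that holds the stick: loose, 0.7 kg, round, 76 mm outside, 69 mm inside, 80 mm high, inner floor 8 mm above the bench.
- pot: The same pot; origin at the centre of its underside, z up.
- stick: The same stick; origin at the middle of the lower end, axes as at the grip.
- bush0: One of two alike turned aluminium bushes in the bowl: short round cylinder, 26 mm in diameter, 18 mm high, 24 g. At the start they lie side by side in the middle of the bowl among the balls, standing on their flat ends (z along the bush's axis). Origin at its centre.
- bush1: The other of two alike turned aluminium bushes in the bowl: short round cylinder, 26 mm in diameter, 18 mm high, 24 g. At the start they lie side by side in the middle of the bowl among the balls, standing on their flat ends (z along the bush's axis). Origin at its centre.
- ball0: One of six alike white ceramic balls in the bowl, 22 mm in diameter, 18 g. Origin at its centre.
- ball1: One of six alike white ceramic balls in the bowl, 22 mm in diameter, 18 g. Origin at its centre.
- ball2: One of six alike white ceramic balls in the bowl, 22 mm in diameter, 18 g. Origin at its centre.
- ball3: One of six alike white ceramic balls in the bowl, 22 mm in diameter, 18 g. Origin at its centre.
- ball4: One of six alike white ceramic balls in the bowl, 22 mm in diameter, 18 g. Origin at its centre.
- ball5: One of six alike white ceramic balls in the bowl, 22 mm in diameter, 18 g. Origin at its centre.
- extractor: The fixed extractor; origin on the bench at the bowl's centre, x as at the hood's edge. A black neck, 42 mm thick, goes up from the hood to 361 mm and back to the grey unit, 180 x 160 x 150 mm high, which stands 160 to 340 mm beyond the bowl's centre along x.
- tape: Bystander: loose paper tape roll lying flat, 56 mm across, 19 mm high, between bowl and pot; origin under its centre.
- screwdriver: Bystander: loose screwdriver, 180 mm long, lying fore and aft beyond the tape, between bowl and pot; origin under its middle.
- multimeter: Bystander: loose multimeter 150 x 78 x 40 mm, lying on the left of the bench; origin under its centre.
- cleaner: Bystander: loose white bottle, 54 mm across, 150 mm high, standing on the right of the bench; origin under its centre.
There are look-alikes about, which are no part of the job. Leave any pink or turquoise look-alike of the stick alone.

How it is judged:
By the outcome, as a careful person would: the job done as asked, in the order asked, and still so for the second after the job is handed in, with the robot touching nothing.
It also fails if it takes over 66 s, if anything falls off the work surface, if the arm or the gripper's body presses on something with over 40 N, if the wrist force passes 120 N, or if a joint passes its speed limit or range.

ROBOT

A 6-joint arm with a two-finger parallel gripper is mounted at the origin on the work surface. World frame = base frame: x ahead of the robot, y to its left, z up, the work surface at z = 0. Lengths are in m, angles in rad, forces in N, time in s.
With the tool pointing down it reaches from about 0.35 to 0.975 m from the base axis. Payload 4.9 kg.
Tool frame: the origin (TCP) lies on the centre line of the jaws, within the pads' length; the fingertips stand ctrl.tcp_to_tips ahead of it and the grasp point (between the pads) lies 3 mm ahead of it (ctrl.tcp_to_tips is the distance from the TCP to the fingertips, in m); z points along the fingers, y is the direction in which the jaws open and shut (so a half turn about z gives the same grasp; the last joint's range is limited). The gripper opens to 85 mm and grips with 20 to 120 N. Pads are 22 mm wide; open, the fingers measure 114 mm over their backs; the gripper's body (76 mm by 85 mm) begins 54 mm behind the grasp point. The pads swing forward as they close: fully open they stand 13 mm farther back than shut.
Start: joints at [-1.387, 0.053, 1.613, -0, 1.476, -0.119], TCP at [0.186, -0.597, 0.253] pointing down, gripper open.
Joint ranges: [-3.01, 3.01], [-1.01, 2.22], [0.06, 2.58], [-1.02, 4.17], [0.09, 2.62], [-3.14, 3.14]. Speed limits (rad/s): [2.57, 2.57, 3.14, 3.14, 3.14, 3.14].

INTERFACE

Orientations are given as a rotation vector (axis times angle).
In Python, from station import ctrl, vision gives the robot as it stands.
- The arm moves only by the tool jog_arm, never from a script. Its argument "deltas" is a list of rows, each a list of 7 numbers: the turn, a rotation vector about the tool's x, y, z in rad, then the shift along the tool's x, y, z in cm, then the opening, from 0 (shut) to 1 (fully open). A call has 1 to 12 rows; each row shifts and turns the commanded pose from where the row before left it, along the tool's axes as they then stand; what a row does not reach is not made up. A row lasts 1/12 s, in which the tool goes at most 41.7 mm and 7.16 degrees, less where a joint would pass 70% of its speed; a pose out of reach is approached as far as the arm can. A call with a gripper value outside its range is refused whole. The fingers move at their own pace and stop on an object; "grip_force" is the grip in N (left out, the last holds). Time passes only in rows, so rows that do not move let the fingers close. It gives the time, the measured TCP pose, the force and the opening at its end, in the units of the state.
- ctrl.get_obs(): the state, without advancing time (a new reading comes with each control period).
- vision.get_image(name): name is "scene" or "top" or "wrist"; returns (picture, depth): 480x640x3 uint8, red, green, blue; 480x640 float32, m along the optical axis (not along the pixel's ray), 0 where there is no reading.
- vision.calibration(name): a dict with "fx", "fy", "cx", "cy" (pixels), "rvec" (rotation vector, rad) and "tvec" (3), from world to camera coordinates, as OpenCV has them; the wrist camera has in their place "hand_eye" (4x4, takes a point from camera to tool coordinates, whose origin is the TCP and whose axes are the flange's). Camera axes: x right, y down, z forward; pixel columns grow to the right and rows downward; lengths in m; the calibration is good to about 2 mm. A picture is of the moment at which its call begins: read the wrist's pose just before it. calibration takes no time and is no camera call.
- ctrl.finish_job(): hands the job in, once; it reports no verdict.
The state is a dict: "t": time; "q": joint angles; "dq": joint speeds; "effort": joint torques, N m; "tool_pos": TCP position; "tool_rot": TCP orientation; "contact_force": force on the tool from outside, world axes, zero at the start; "wrist_torque": the same for the moment, N m; "opening": finger opening in m.
Only numpy, scipy, OpenCV 4.12 (cv2) and the standard library are available. Lean on these libraries where they do the work, as an engineer would, in place of code of your own. Each camera call takes 0.05 s, during which the arm holds its last target. There are 200 camera calls.

## Working session

There is one attempt and no reset: what is moved stays moved. The work goes in short steps, Python scripts to look and compute and a tool call to move; the robot and the scene stay as the last step left them, time stands still between calls to the robot, and variables do not carry over. Pictures are saved under pics/ and viewed, about 8 in all and at most 12, crops included, and the job is handed in when it is done.

Besides the shell and the picture viewer there is one more tool, called as a command line: name --pt "numbers of a row" for each row, then --argument value for the rest. jog_arm: Moves the arm, as the interface text tells. Its arguments: {"type":"object","properties":{"deltas":{"type":"array"},"grip_force":{"type":"number"}},"required":["deltas"]}

```bash
ls; mkdir -p pics
cat > h.py <<'E'
import numpy as np, cv2, json
from scipy.spatial.transform import Rotation as R
from station import ctrl, vision
np.set_printoptions(precision=4,suppress=True)
def pose():
    o=ctrl.get_obs(); return np.array(o["tool_pos"]),R.from_rotvec(o["tool_rot"]),o
def cam(name):
    p,r,o=pose()
    im,d=vision.get_image(name); c=vision.calibration(name)
    if "hand_eye" in c:
        H=np.array(c["hand_eye"]); T=np.eye(4);T[:3,:3]=r.as_matrix();T[:3,3]=p; M=T@H
    else:
        Rm=R.from_rotvec(np.ravel(c["rvec"])).as_matrix(); M=np.eye(4); M[:3,:3]=Rm.T; M[:3,3]=-Rm.T@np.ravel(c["tvec"])
    v,u=np.mgrid[:480,:640]
    P=np.stack([(u-c["cx"])/c["fx"]*d,(v-c["cy"])/c["fy"]*d,d],-1)
    W=P@M[:3,:3].T+M[:3,3]; W[d==0]=np.nan
    return im,d,W,c,M
def save(n,im): cv2.imwrite("pics/"+n,np.ascontiguousarray(im[...,::-1]))
E
python3 - <<'E'
from h import *
for n in("scene","top"):
    im,d,W,c,M=cam(n); save(n+"0.png",im); np.savez(n+"0.npz",im=im,W=W,d=d,M=M); print(n,M,c["fx"])
p,r,o=pose();print(o, r.as_matrix(),ctrl.tcp_to_tips)
print(vision.calibration("wrist"))
E
```

```text
pics
scene [[ 0.7032  0.4029 -0.5858  1.2281]
 [ 0.7109 -0.4105  0.5711 -0.8554]
 [-0.0104 -0.818  -0.5751  0.99  ]
 [ 0.      0.      0.      1.    ]] 556.1284312099351
top [[-0.0178 -0.9976  0.0676  0.3095]
 [-0.9997  0.0168 -0.0153  0.0183]
 [ 0.0141 -0.0678 -0.9976  1.1408]
 [ 0.      0.      0.      1.    ]] 469.23191040782
{'t': 0.1, 'q': array([-1.387 ,  0.0533,  1.6142, -0.    ,  1.476 , -0.119 ]), 'dq': array([-0.0016, -0.    , -0.0023, -0.0017, -0.0014, -0.0005]), 'effort': array([  0.0011, -39.4893, -37.1366,  -0.0001,   0.0038,  -0.    ]), 'tool_pos': array([ 0.1863, -0.596 ,  0.2522]), 'tool_rot': array([-3.1038, -0.4735,  0.0001]), 'contact_force': array([ 0.1607,  0.5831, -0.6293]), 'wrist_torque': array([ 0.    , -0.053 , -0.0107]), 'opening': 0.08544681612420378} [[ 0.9545  0.2982 -0.0004]
 [ 0.2982 -0.9545  0.0019]
 [ 0.0002 -0.0019 -1.    ]] 0.022
{'fx': 340.73988977976467, 'fy': 340.73988977976467, 'cx': 318.4984637629616, 'cy': 240.9875817620335, 'hand_eye': array([[-0.0001, -0.9454, -0.3259,  0.084 ],
       [ 1.    , -0.0002,  0.0002, -0.0006],
       [-0.0003, -0.3259,  0.9454, -0.1201],
       [ 0.    ,  0.    ,  0.    ,  1.    ]])}
```

View pics/scene0.png

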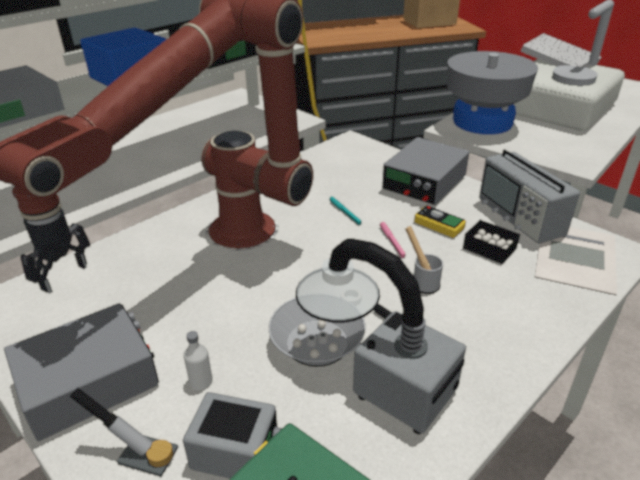

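View pics/top0.png

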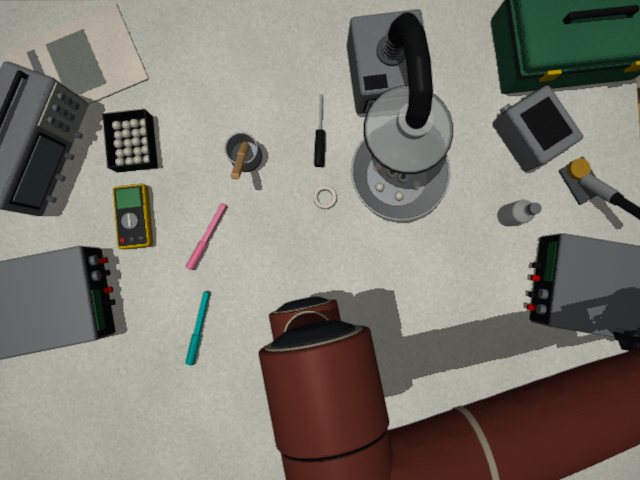

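Top view: the pot is at about (243,152) with the stick's top at (236,176). The bowl is at about (402,172) under the hood, the tape at (325,198) and the screwdriver at (320,130). Next I'll measure these.

Run:
```python
from h import *
from scipy.optimize import least_squares
def circ(P,r=None):
    f=lambda q:np.hypot(P[:,0]-q[0],P[:,1]-q[1])-q[2]
    s=least_squares(f,[*P[:,:2].mean(0),.05],loss='soft_l1',f_scale=.002); return s.x,np.sqrt(np.mean(s.fun**2))
for n in("top","scene"):
    D=np.load(n+"0.npz"); W=D["W"]; im=D["im"].astype(int); 
    v,u=np.mgrid[:480,:640]
    if n=="top": bw=(u>345)&(u<460)&(v>80)&(v<228); pt=(u>215)&(u<272)&(v>120)&(v<190)
    else: bw=(u>260)&(u<370)&(v>250)&(v<370); pt=(u>395)&(u<450)&(v>220)&(v<300)
    # table height
    print(n,"table z",np.nanmedian(W[...,2][(u>270)&(u<300)&(v>150)&(v<250)]) if n=="top" else "")
    z=W[...,2]
    hd=bw&(z>.183)&(z<.205); P=W[hd]; print("hood n",len(P)); 
    if len(P)>20: print(circ(P))
    rm=bw&(z>.054)&(z<.064); P=W[rm]; print("rim n",len(P)); 
    if len(P)>20:
        print(circ(P), P.min(0),P.max(0))
    wood=pt&(im[...,0]-im[...,2]>45)&np.isfinite(z); P=W[wood]; print("wood",len(P)); 
    if len(P):
        c=P.mean(0);U,S,V=np.linalg.svd(P-c); print(c,V[0]*np.sign(V[0][2]),S/np.sqrt(len(P)), P[P[:,2].argmax()],P[P[:,2].argmin()], np.degrees(np.arccos(abs(V[0][2]))))
    pm=pt&~wood&(z>.07)&(z<.085); P=W[pm]; print("potrim",len(P),circ(P) if len(P)>8 else"")
    for nm,b in (dict(tape=(305,345,180,215),scr=(308,332,90,170),cleaner=(490,545,190,230)).items() if n=="top" else []):
        m=(u>b[0])&(u<b[1])&(v>b[2])&(v<b[3])&(z>.01); print(nm,np.nanmean(W[m],0),np.nanmin(W[m],0),np.nanmax(W[m],0))
    if n=="top": print("ext unit", [np.nanmin(W[(u>345)&(u<425)&(v>5)&(v<115)&(z>.14)&(z<.16)],0),np.nanmax(W[(u>345)&(u<425)&(v>5)&(v<115)&(z>.14)&(z<.16)],0)])
a=cv2.imread("pics/top0.png")[70:230,215:465]; b=cv2.imread("pics/scene0.png")[220:380,255:455]
cv2.imwrite("pics/c0.png",np.hstack([cv2.resize(a,None,fx=1.75,fy=1.75*1.5,interpolation=3),cv2.resize(b,(360,420),interpolation=3)]))
```

```text
top table z 0.0004235493479929353
hood n 1065
(array([ 0.5887, -0.1781,  0.088 ]), np.float64(0.0031927833840599933))
rim n 658
(array([ 0.5306, -0.1844,  0.1116]), np.float64(0.01756160626697116)) [ 0.4141 -0.3002  0.054 ] [ 0.7423 -0.0705  0.064 ]
wood 261
[0.5487 0.182  0.1062] [-0.632   0.013   0.7749] [0.0523 0.0045 0.0025] [0.5076 0.1886 0.1595] [0.6117 0.1776 0.0271] 39.208469418026134
potrim 211 (array([0.5844, 0.1827, 0.0358]), np.float64(0.003817735955933012))
tape [ 0.4782 -0.0076  0.0188] [ 0.4507 -0.0346  0.0101] [0.5064 0.0187 0.0253]
scr [0.6131 0.0016 0.0218] [ 0.5533 -0.0109  0.0101] [0.7336 0.0149 0.0308]
cleaner [ 0.4246 -0.4429  0.0913] [ 0.4006 -0.4792  0.01  ] [ 0.4545 -0.4266  0.1554]
ext unit [array([ 0.6805, -0.2275,  0.1402]), array([ 0.8743, -0.0692,  0.16  ])]
scene table z 
hood n 614
(array([ 0.589 , -0.1788,  0.0883]), np.float64(0.003290535175288186))
rim n 448
(array([ 0.5311, -0.1872,  0.1106]), np.float64(0.0029609792049907074)) [ 0.4129 -0.3006  0.054 ] [ 0.6452 -0.0905  0.064 ]
wood 539
[0.49  0.305 0.059] [ 0.3697 -0.8735  0.3168] [0.1295 0.0311 0.0241] [0.512  0.1768 0.1598] [0.4352 0.419  0.004 ] 71.53073304981895
potrim 227 (array([0.5859, 0.1826, 0.0359]), np.float64(0.003398287564028923))
```

```bash
cat > fit.py <<'E'
from h import *
from scipy.optimize import least_squares
def frame(az,tilt):
    # z: along stick up, leaning toward az; y level
    z=np.array([np.sin(tilt)*np.cos(az),np.sin(tilt)*np.sin(az),np.cos(tilt)])
    y=np.cross(z,[0,0,1.]); y/=np.linalg.norm(y); return np.stack([np.cross(y,z),y,z],1)
def fitstick(P,g0,az0,tilt0,fixtilt=None):
    def sd(q):
        F=frame(q[3],q[4] if fixtilt is None else fixtilt); L=(P-q[:3])@F; L=L-[0,0,-11.5e-3]
        d=np.abs(L)-[.007,.009,.0515]
        return np.linalg.norm(np.maximum(d,0),axis=1)+np.minimum(d.max(1),0)
    s=least_squares(sd,[*g0,az0,tilt0],loss='soft_l1',f_scale=.0015); return s.x,np.sqrt(np.mean(s.fun**2))
E
python3 - <<'E'
from fit import *
allP=[]
v,u=np.mgrid[:480,:640]; rimH=[];rimB=[]
for n in("top","scene"):
    D=np.load(n+"0.npz"); W=D["W"]; im=D["im"].astype(int); z=W[...,2]
    m=(im[...,0]-im[...,2]>35)&(z>.088)&(np.abs(W[...,0]-.53)<.06)&(np.abs(W[...,1]-.182)<.04)
    P=W[m]; allP.append(P); print(n,len(P),fitstick(P,[.53,.18,.12],np.pi,.63,np.radians(36)),fitstick(P,[.53,.18,.12],np.pi,.63), P[:,2].max())
    bw=(np.hypot(W[...,0]-.53,W[...,1]+.186)<.15)
    H=W[bw&(z>.187)&(z<.2)&(np.hypot(W[...,0]-.589,W[...,1]+.178)>.08)]; B=W[bw&(z>.053)&(z<.062)&(np.hypot(W[...,0]-.53,W[...,1]+.186)>.1)]
    f=lambda q:np.r_[np.hypot(*(H[:,:2]-q[:2]-.06*np.array([np.cos(q[2]),np.sin(q[2])])).T)-.089, np.hypot(*(B[:,:2]-q[:2]).T)-.112]
    s=least_squares(f,[.53,-.186,.14],loss='soft_l1',f_scale=.002); print("bowl+az",len(H),len(B),s.x)
P=np.vstack(allP); print(fitstick(P,[.53,.18,.12],np.pi,.63,np.radians(36)))
E
```

```text
top 186 (array([0.5279, 0.1845, 0.1232, 3.1105, 0.63  ]), np.float64(0.0009381856017373718)) (array([0.5278, 0.1845, 0.1233, 3.1256, 0.644 ]), np.float64(0.0008882173448141801)) 0.15945016480898577
bowl+az 418 534 [ 0.5295 -0.1847  0.1234]
scene 191 (array([0.5283, 0.1841, 0.1236, 3.1464, 0.63  ]), np.float64(0.0022274650496734087)) (array([0.5283, 0.1838, 0.1233, 3.1571, 0.6551]), np.float64(0.0021741949470638136)) 0.16017481863580585
bowl+az 320 320 [ 0.5308 -0.1858  0.1085]
(array([0.528 , 0.1843, 0.1234, 3.1333, 0.63  ]), np.float64(0.0017408850371412796))
```

View pics/c0.png

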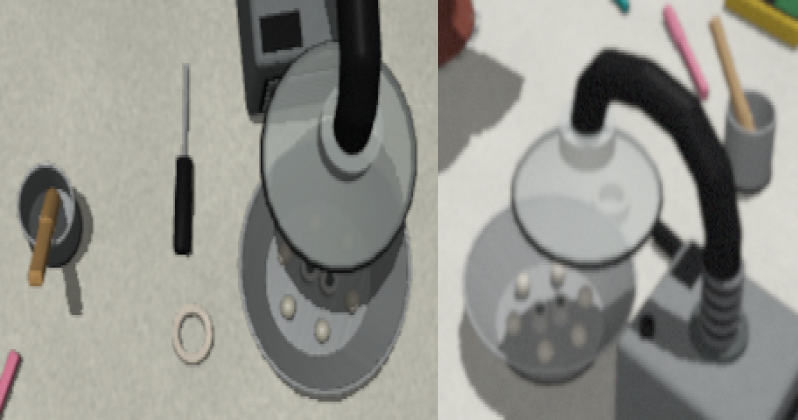

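Pot view: the stick leans straight towards the robot, with its grip at about (0.528, 0.184, 0.123). The balls ring the two central bushes, and the bowl centre is at about (0.530, -0.185). Now I'll plan the approach.

```bash
cat > plan.py <<'E'
from h import *
def ori(a,t):
    z=np.array([np.sin(t)*np.cos(a),np.sin(t)*np.sin(a),-np.cos(t)]); x=-np.array([np.cos(t)*np.cos(a),np.cos(t)*np.sin(a),np.sin(t)])
    return R.from_matrix(np.stack([x,np.cross(z,x),z],1))
def rows(p,r,targets,op=None,nd=2):
    """targets: list of (pos,Rot); returns rounded rows tracking them."""
    out=[]
    for tp,tr in targets:
        w=np.round((r.inv()*tr).as_rotvec(),nd); s=np.round(r.inv().apply(np.array(tp)-p)*100,1)
        out.append([*w,*s]+([] if op is None else [op])); p=p+r.apply(s/100); r=r*R.from_rotvec(w)
    print("[\n"+",\n".join("["+", ".join(f"{x+0:g}" for x in o)+"]" for o in out)+"]"); return p,r
E
python3 - <<'E'
from plan import *
p,r,o=pose(); d=np.radians
W=[(.625,-72.7,.252,-162.7,0),(.5,-50,.36,-125,0),(.45,-19,.37,-75,0),(.46,5,.33,-30,0),(.50,21.3,.25,0,20),(.5075,21.26,.198,0,36)]
N=[8,9,9,7,5]
T=[]
for A,B,n in zip(W,W[1:],N):
    for k in range(1,n+1):
        q=np.array(A)+(np.array(B)-A)*k/n; T.append(([q[0]*np.cos(d(q[1])),q[0]*np.sin(d(q[1])),q[2]],ori(d(q[3]),d(q[4]))))
print(len(T)); rows(p,r,T,1)
E
```

```text
38
[
[0, 0, -0.08, 3, -1.6, -1.3, 1],
[0, 0, -0.08, 2.9, -1.5, -1.4, 1],
[0, 0, -0.09, 3, -1.5, -1.3, 1],
[0, 0, -0.08, 2.9, -1.3, -1.4, 1],
[0, 0, -0.08, 2.9, -1.3, -1.3, 1],
[0, 0, -0.08, 2.9, -1.2, -1.4, 1],
[0, 0, -0.08, 2.8, -1.1, -1.3, 1],
[0, 0, -0.09, 2.8, -1, -1.3, 1],
[0, 0, -0.09, 3, 0.2, -0.2, 1],
[0, 0, -0.1, 3, 0.2, -0.1, 1],
[0, 0, -0.1, 3, 0.3, -0.1, 1],
[0, 0, -0.09, 2.9, 0.5, -0.1, 1],
[0, 0, -0.1, 2.8, 0.5, -0.1, 1],
[0, 0, -0.1, 2.9, 0.7, -0.1, 1],
[0, 0, -0.1, 2.7, 0.7, -0.1, 1],
[0, 0, -0.09, 2.7, 0.8, -0.1, 1],
[0, 0, -0.1, 2.6, 0.9, -0.1, 1],
[0, 0, -0.09, 1.7, 1.2, 0.4, 1],
[0, 0, -0.08, 1.7, 1.3, 0.5, 1],
[0, 0, -0.09, 1.6, 1.4, 0.4, 1],
[0, 0, -0.09, 1.6, 1.4, 0.5, 1],
[0, 0, -0.09, 1.5, 1.5, 0.4, 1],
[0, 0, -0.08, 1.4, 1.6, 0.5, 1],
[0, 0, -0.09, 1.4, 1.6, 0.4, 1],
[0, 0, -0.09, 1.3, 1.7, 0.5, 1],
[0, 0, -0.09, 1.3, 1.7, 0.4, 1],
[0, -0.05, -0.07, 0.6, 1.9, 1.2, 1],
[-0.01, -0.05, -0.07, 0.6, 1.8, 1.1, 1],
[-0.01, -0.05, -0.08, 0.7, 2, 1.1, 1],
[-0.01, -0.05, -0.07, 0.7, 1.9, 1, 1],
[-0.02, -0.05, -0.08, 0.6, 2, 1.1, 1],
[-0.02, -0.05, -0.07, 0.7, 2.1, 1, 1],
[-0.02, -0.05, -0.07, 0.6, 2.1, 1, 1],
[0, -0.05, 0, 0.2, 0, 1, 1],
[0, -0.06, 0, 0.3, 0.1, 1.1, 1],
[0, -0.06, 0, 0.3, 0, 0.9, 1],
[0, -0.05, 0, 0.4, 0, 1, 1],
[0, -0.06, 0, 0.5, 0.1, 1, 1]]
```

jog_arm --pt "0 0 -0.08 3 -1.6 -1.3 1" --pt "0 0 -0.08 2.9 -1.5 -1.4 1" --pt "0 0 -0.09 3 -1.5 -1.3 1" --pt "0 0 -0.08 2.9 -1.3 -1.4 1" --pt "0 0 -0.08 2.9 -1.3 -1.3 1" --pt "0 0 -0.08 2.9 -1.2 -1.4 1" --pt "0 0 -0.08 2.8 -1.1 -1.3 1" --pt "0 0 -0.09 2.8 -1 -1.3 1" --pt "0 0 -0.09 3 0.2 -0.2 1" --pt "0 0 -0.1 3 0.2 -0.1 1" --pt "0 0 -0.1 3 0.3 -0.1 1" --pt "0 0 -0.09 2.9 0.5 -0.1 1"

```text
t: 1.1
tool_pos: [0.386, -0.281, 0.365]
tool_rot: [-2.455, -1.96, -0.0]
contact_force: [0.5, -1.4, 0.2]
opening: 0.0854
```

jog_arm --pt "0 0 -0.1 2.8 0.5 -0.1 1" --pt "0 0 -0.1 2.9 0.7 -0.1 1" --pt "0 0 -0.1 2.7 0.7 -0.1 1" --pt "0 0 -0.09 2.7 0.8 -0.1 1" --pt "0 0 -0.1 2.6 0.9 -0.1 1" --pt "0 0 -0.09 1.7 1.2 0.4 1" --pt "0 0 -0.08 1.7 1.3 0.5 1" --pt "0 0 -0.09 1.6 1.4 0.4 1" --pt "0 0 -0.09 1.6 1.4 0.5 1" --pt "0 0 -0.09 1.5 1.5 0.4 1" --pt "0 0 -0.08 1.4 1.6 0.5 1" --pt "0 0 -0.09 1.4 1.6 0.4 1"

```text
t: 2.1
tool_pos: [0.4578, -0.0017, 0.3383]
tool_rot: [-1.069, -2.953, 0.0]
contact_force: [0.2, -0.3, -0.4]
opening: 0.0855
```

jog_arm --pt "0 0 -0.09 1.3 1.7 0.5 1" --pt "0 0 -0.09 1.3 1.7 0.4 1" --pt "0 -0.05 -0.07 0.6 1.9 1.2 1" --pt "-0.01 -0.05 -0.07 0.6 1.8 1.1 1" --pt "-0.01 -0.05 -0.08 0.7 2 1.1 1" --pt "-0.01 -0.05 -0.07 0.7 1.9 1 1" --pt "-0.02 -0.05 -0.08 0.6 2 1.1 1" --pt "-0.02 -0.05 -0.07 0.7 2.1 1 1" --pt "-0.02 -0.05 -0.07 0.6 2.1 1 1" --pt "0 -0.06 0 0.2 0 0.4 1" --pt "0 -0.06 0 0.3 0.1 0.5 1" --pt "0 -0.06 0 0.3 0 0.4 1"

```text
t: 3.1
tool_pos: [0.4632, 0.1829, 0.2337]
tool_rot: [-0.003, 2.609, -0.001]
contact_force: [0.2, -0.4, 0.0]
opening: 0.0853
```

Run:
```python
from plan import *
im,d,W,c,M=cam("wrist"); save("w1.png",im); np.savez("w1.npz",im=im,W=W,M=M)
p,r,o=pose();print(o["t"],p,r.as_matrix(),o["q"])
from fit import fitstick
P=W[(im[...,0].astype(int)-im[...,2]>35)&(W[...,2]>.088)&(abs(W[...,0]-.53)<.07)&(abs(W[...,1]-.184)<.05)]
print(len(P),fitstick(P,[.528,.184,.123],np.pi,.63,np.radians(36)),fitstick(P,[.528,.184,.123],np.pi,.63))
```

```text
3.15 [0.4611 0.1826 0.2305] [[-0.8631 -0.0022  0.505 ]
 [-0.0032  1.     -0.001 ]
 [-0.505  -0.0024 -0.8631]] [ 0.307  -0.5677  2.2195 -0.1848  0.9893 -1.2045]
448 (array([0.5279, 0.1842, 0.1226, 3.1394, 0.63  ]), np.float64(0.0006782924911852797)) (array([0.5257, 0.1845, 0.121 , 3.1479, 0.5477]), np.float64(0.0006476898137717927))
```

View pics/w1.png

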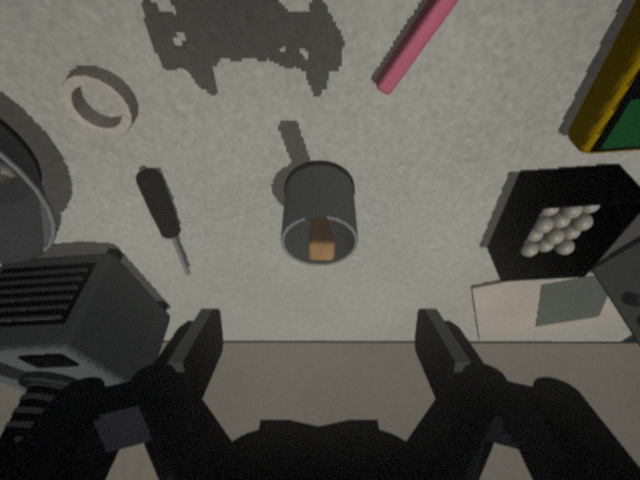

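The wrist view shows the stick's end face at (320,245) in the pot, centred laterally, and it confirms the grip point.

Run:
```python
from plan import *
p,r,o=pose(); F=ori(0,np.radians(36)); z=F.as_matrix()[:,2]; g=np.array([.528,.1843,.123])
T=[(g-z*.105,R.from_rotvec([0,0,0])*ori(0,np.radians(33))),(g-z*.093,F)]+[(g-z*(.003+.015*k),F) for k in (5,4,3,2,1,0)]
rows(p,r,T,1)
```

```text
[
[0, -0.05, 0, 0.7, 0.2, 2.2, 1],
[0, -0.05, 0, -0.1, 0, 1.2, 1],
[0, 0, 0, 0, 0, 1.5, 1],
[0, 0, 0, 0, 0, 1.5, 1],
[0, 0, 0, 0, 0, 1.5, 1],
[0, 0, 0, 0, 0, 1.5, 1],
[0, 0, 0, 0, 0, 1.5, 1],
[0, 0, 0, 0, 0, 1.5, 1]]
```

jog_arm --pt "0 -0.05 0 0.7 0.2 2.2 1" --pt "0 -0.05 0 -0.1 0 1.2 1" --pt "0 0 0 0 0 1.5 1" --pt "0 0 0 0 0 1.5 1" --pt "0 0 0 0 0 1.5 1" --pt "0 0 0 0 0 1.5 1" --pt "0 0 0 0 0 1.5 1" --pt "0 0 0 0 0 1.5 1" --pt "0 0 0 0 0 0 1" --pt "0 0 0 0 0 0 1"

```text
t: 3.98
tool_pos: [0.529, 0.184, 0.129]
tool_rot: [-0.001, 2.514, -0.002]
contact_force: [-0.2, 1.0, 1.0]
opening: 0.0852
```

Run:
```python
from plan import *
p,r,o=pose(); F=ori(0,np.radians(36)); z=F.as_matrix()[:,2]; g=np.array([.528,.1843,.123])
print(p,o["q"],o["contact_force"]); print("err tool",r.inv().apply(g-p)*100,(r.inv()*F).as_rotvec())
```

```text
[0.529 0.184 0.129] [ 0.2767 -0.2862  2.2267 -0.2858  0.6113 -1.1099] [-0.1925  1.0043  0.9556]
err tool [0.4298 0.0282 0.4303] [-0.0014 -0.0006  0.0013]
```

jog_arm --pt "0 0 0 0.4 0 0.1 1" --pt "0 0 0 0 0 0 1" --pt "0 0 0 0 0 0 0" --pt "0 0 0 0 0 0 0" --pt "0 0 0 0 0 0 0" --pt "0 0 0 0 0 0 0" --pt "0 0 0 0 0 0 0" --pt "0 0 0 0 0 0 0" --pt "0 0 0 0 0 0 0" --pt "0 0 0 0 0 0 0" --grip_force 70

```text
t: 4.82
tool_pos: [0.5268, 0.1844, 0.1271]
tool_rot: [-0.002, 2.51, -0.001]
contact_force: [-0.2, -0.6, 0.6]
opening: 0.0171
```

Run:
```python
from plan import *
p,r,o=pose(); F=ori(0,np.radians(36)); g=np.array([.528,.1843,.123])
print(o["t"],p,o["contact_force"],o["opening"]); print("err tool",r.inv().apply(g-p)*100)
# plan: back straight out along the stick 100mm, then lift, then cylindrical to above bowl
C=np.array([.530,-.1855]);h=np.array([np.cos(.115),np.sin(.115)])
z=-r.as_matrix()[:,2]
print(z, "out 10cm ->",p+z*.11)
```

```text
4.8167 [0.5268 0.1844 0.1271] [-0.2033 -0.5521  0.6244] 0.017145332778468237
err tool [ 0.1458 -0.0117  0.3994]
[-0.59    0.0004  0.8074] out 10cm -> [0.4619 0.1845 0.2159]
```

jog_arm --pt "0 0 0 -0.6 0 -0.8 0" --pt "0 0 0 -1.2 0 -1.6 0" --pt "0 0 0 -1.2 0 -1.6 0" --pt "0 0 0 -1.2 0 -1.6 0" --pt "0 0 0 -1.2 0 -1.6 0" --pt "0 0 0 -1.2 0 -1.6 0" --pt "0 0 0 0 0 0 0"

```text
t: 5.4
tool_pos: [0.5303, 0.1853, 0.2438]
tool_rot: [-0.001, 2.501, 0.003]
contact_force: [0.3, -0.5, 1.1]
opening: 0.017
```

```bash
cat > kin.py <<'E'
from plan import *
from scipy.optimize import least_squares
def fk(q,k):
    d1,a2,a3,Lw=k; Ry=lambda a:R.from_euler('y',a); Rz=lambda a:R.from_euler('z',a)
    r=Rz(q[0])*Ry(q[1]); p=np.array([0,0,d1])+r.apply([0,0,a2]); r=r*Ry(q[2]); p=p+r.apply([0,0,a3]); r=r*Rz(q[3])*Ry(q[4])*Rz(q[5]); return p+r.apply([0,0,Lw]),r
lim=np.array([[-3.01,3.01],[-1.01,2.22],[.06,2.58],[-1.02,4.17],[.09,2.62],[-3.14,3.14]])
def ik(p,r,q0,k,off):
    def f(q):
        P,Q=fk(q,k); return np.r_[(P-p)*10,(Q*off).as_matrix().ravel()-r.as_matrix().ravel()]
    s=least_squares(f,np.clip(q0,lim[:,0]+1e-3,lim[:,1]-1e-3),bounds=(lim[:,0],lim[:,1])); return s.x,np.abs(s.fun).max()
E
python3 - <<'E'
from kin import *
p,r,o=pose(); print(o["t"],p,o["q"],o["contact_force"],o["opening"])
D=[([-1.387,.0533,1.6142,0,1.476,-.119],[.1863,-.596,.2522]),([.307,-.5677,2.2195,-.1848,.9893,-1.2045],[.4611,.1826,.2305]),([.2767,-.2862,2.2267,-.2858,.6113,-1.1099],[.529,.184,.129]),(list(o["q"]),p)]
s=least_squares(lambda k:np.concatenate([fk(q,k)[0]-P for q,P in D]),[.3,.4,.4,.2]); print(s.x,s.fun)
off=fk(D[-1][0],s.x)[1].inv()*r; print(off.as_rotvec())
print((fk(D[0][0],s.x)[1].inv()*R.from_rotvec([-3.1038,-.4735,.0001])).as_rotvec())
np.savez("kin.npz",k=s.x,off=off.as_rotvec())
C=np.array([.530,-.1855]);
for tx,ty,tz,a,t in [(-70,0,.1,.115,40),(-50,0,.018,.115,40),(50,0,.018,.115,40),(0,50,.018,.115,40),(0,-50,.018,.115,40),(-50,0,.018,-.1,40),(-70,0,.1,-.1,40)]:
    h=np.array([np.cos(.115),np.sin(.115)]);n=np.array([-h[1],h[0]])
    F=ori(a,np.radians(t)); tip=np.r_[C+h*tx/1e3+n*ty/1e3,tz]; P=tip-F.as_matrix()[:,2]*.139
    print(tx,ty,a,P,*ik(P,F,np.r_[-.3,-.6,2.3,-.3,.7,-1.8],s.x,off))
E
```

```text
5.4 [0.5303 0.1853 0.2438] [ 0.2784 -0.4343  2.1361 -0.2216  0.83   -1.1949] [ 0.3201 -0.5007  1.0558] 0.016976349875994893
[0.151  0.1952 0.6206 0.0163] [-0.0715 -0.0214  0.0174  0.0367 -0.0274  0.0207 -0.0158 -0.041  -0.0282
 -0.008  -0.0388 -0.0099]
[-0.      0.      1.5708]
[-0.     -0.      1.5708]
-70 0 0.115 [ 0.3717 -0.2038  0.2065] [-0.5163 -0.9475  2.58    0.4732  1.0049 -2.3635] 0.39172963964871854
-50 0 0.115 [ 0.3916 -0.2015  0.1245] [-0.489  -0.7528  2.58    0.537   0.8108 -2.4555] 0.30740892475762616
50 0 0.115 [ 0.4909 -0.19    0.1245] [-0.3788 -0.377   2.2682  0.5068  0.6786 -2.3698] 2.020605904817785e-13
0 50 0.115 [ 0.4355 -0.1461  0.1245] [-0.3336 -0.7539  2.58    0.4362  0.7279 -2.2622] 0.15916245074630908
0 -50 0.115 [ 0.447  -0.2454  0.1245] [-0.5142 -0.4811  2.358   0.5829  0.7578 -2.5261] 4.812221177097342e-09
-50 0 -0.1 [ 0.3914 -0.1823  0.1245] [-0.4443 -0.7523  2.58    0.3495  0.7052 -2.116 ] 0.40225546334053286
-70 0 -0.1 [ 0.3716 -0.1846  0.2065] [-0.4705 -0.9518  2.58    0.3045  0.9146 -2.0593] 0.48978479840235456
```

```bash
sed -i 's/d1,a2,a3,Lw=k;/d1,a2,a3,Lw,a1,e3,w5=k;/; s/np.array(\[0,0,d1\])+r.apply(\[0,0,a2\])/R.from_euler("z",q[0]).apply([a1,0,d1])+r.apply([e3,0,a2])/; s/r=r\*Rz(q\[3\])\*Ry(q\[4\])\*Rz(q\[5\]); return/r=r*Rz(q[3])*Ry(q[4]); p=p+r.apply([w5,0,0]); r=r*Rz(q[5]); return/' kin.py
cat > reach.py <<'E'
from kin import *
Z=np.load("kin.npz"); k=Z["k"]; off=R.from_rotvec([0,0,np.pi/2])
C=np.array([.530,-.1855]); h=np.array([np.cos(.115),np.sin(.115)]);n=np.array([-h[1],h[0]])
def tcp(tx,ty,tz,a=.115,t=40,L=.139):
    F=ori(a,np.radians(t)); return np.r_[C+h*tx/1e3+n*ty/1e3,tz]-F.as_matrix()[:,2]*L,F
E
python3 - <<'E'
from kin import *
p,r,o=pose()
D=[([-1.387,.0533,1.6142,0,1.476,-.119],[.1863,-.596,.2522]),([.307,-.5677,2.2195,-.1848,.9893,-1.2045],[.4611,.1826,.2305]),([.2767,-.2862,2.2267,-.2858,.6113,-1.1099],[.529,.184,.129]),(list(o["q"]),p)]
for x0 in ([.3,.4,.4,.2,0,0,0],[.25,.4,.35,.25,0,.05,.05]):
    s=least_squares(lambda k:np.r_[np.concatenate([fk(q,k)[0]-P for q,P in D]),(k-x0)*1e-3],x0); print(s.x,s.fun)
np.savez("kin.npz",k=s.x)
from reach import *
for a in [(-70,0,.1),(-40,0,.12),(-50,0,.018),(50,0,.018),(0,50,.018),(0,-50,.018),(-50,0,.018,-.2),(-50,0,.018,.115,34),(-70,0,.1,.115,30),(-30,0,.018)]:
    P,F=tcp(*a); print(a,P,*ik(P,F,np.r_[-.3,-.6,2.3,.3,.7,-1.8],k,off))
E
```

```text
[ 0.1255  0.2599  0.6076  0.0875 -0.0173 -0.1341 -0.1676] [-0.0703 -0.0282 -0.0065  0.0378 -0.0208 -0.0038 -0.0221 -0.0145  0.0056
 -0.0127 -0.0263  0.0047 -0.0002 -0.0001  0.0002 -0.0001 -0.     -0.0001
 -0.0002]
[ 0.1255  0.2599  0.6076  0.0875 -0.0173 -0.1341 -0.1676] [-0.0703 -0.0282 -0.0065  0.0378 -0.0208 -0.0038 -0.0221 -0.0145  0.0056
 -0.0127 -0.0263  0.0047 -0.0001 -0.0001  0.0003 -0.0002 -0.     -0.0002
 -0.0002]
(-70, 0, 0.1) [ 0.3717 -0.2038  0.2065] [-0.499  -1.01    2.5071  0.4323  1.0765 -2.2784] 0.5418031097495957
(-40, 0, 0.12) [ 0.4015 -0.2003  0.2265] [-0.4647 -1.01    2.4778  0.4068  1.1008 -2.2297] 0.3146898840566198
(-50, 0, 0.018) [ 0.3916 -0.2015  0.1245] [-0.3915 -0.7945  2.58    0.4678  0.6346 -2.3179] 0.36601878528216836
(50, 0, 0.018) [ 0.4909 -0.19    0.1245] [-0.2919 -0.3154  2.2577  0.471   0.595  -2.2887] 1.8041124150158794e-15
(0, 50, 0.018) [ 0.4355 -0.1461  0.1245] [-0.2633 -0.8029  2.58    0.3649  0.662  -2.1423] 0.21339776854831294
(0, -50, 0.018) [ 0.447  -0.2454  0.1245] [-0.4396 -0.5142  2.3616  0.5226  0.7453 -2.4143] 1.942890293094024e-15
(-50, 0, 0.018, -0.2) [ 0.3928 -0.1735  0.1245] [-0.3567 -0.6685  2.58    0.2019  0.3429 -1.8647] 0.3104411599275103
(-50, 0, 0.018, 0.115, 34) [ 0.4031 -0.2002  0.1332] [-0.4563 -0.9648  2.58    0.3587  1.0529 -2.2481] 0.34542734872171854
(-70, 0, 0.1, 0.115, 30) [ 0.3914 -0.2015  0.2204] [-0.5206 -1.01    2.4048  0.3111  1.4406 -2.2178] 0.3065983746027262
(-30, 0, 0.018) [ 0.4114 -0.1992  0.1245] [-0.3914 -0.8363  2.58    0.4459  0.7453 -2.2891] 0.2515927572473686
```

```bash
sed -i 's/a1,e3,w5=k;/a1,e3,w5,b=k;/; s/apply(\[a1,0,d1\])/apply([a1,b,d1])/' kin.py
python3 - <<'E'
from kin import *
p,r,o=pose()
D=[([-1.387,.0533,1.6142,0,1.476,-.119],[.1863,-.596,.2522]),([.307,-.5677,2.2195,-.1848,.9893,-1.2045],[.4611,.1826,.2305]),([.2767,-.2862,2.2267,-.2858,.6113,-1.1099],[.529,.184,.129]),(list(o["q"]),p)]
for x0 in ([.3,.4,.4,.2,0,0,0,.07],[.15,.4,.4,.25,0,.0,.0,.07]):
    s=least_squares(lambda k:np.r_[np.concatenate([fk(q,k)[0]-P for q,P in D]),(k-x0)*1e-2*[.1,.1,.1,.1,1,1,1,.1]],x0); print(s.x,s.fun[:12])
np.savez("kin.npz",k=s.x)
from reach import *
for a in [(-70,0,.1),(-40,0,.12),(-50,0,.018),(50,0,.018),(0,50,.018),(0,-50,.018),(-50,0,.018,-.2),(-50,0,.018,.115,34),(-70,0,.1,.115,30),(-30,0,.018)]:
    P,F=tcp(*a); print(a,P,*ik(P,F,np.r_[-.3,-.6,2.3,.3,.7,-1.8],k,off))
E
```

```text
[ 0.1399  0.3826  0.5907  0.212   0.007  -0.0155 -0.0178  0.0667] [-0.008   0.0014  0.0015 -0.0006  0.001   0.0012  0.0085  0.0065 -0.0021
 -0.0073  0.0005 -0.0006]
[ 0.1399  0.3826  0.5907  0.212   0.007  -0.0155 -0.0178  0.0667] [-0.008   0.0014  0.0015 -0.0006  0.001   0.0012  0.0085  0.0065 -0.0021
 -0.0073  0.0005 -0.0006]
(-70, 0, 0.1) [ 0.3717 -0.2038  0.2065] [-0.9454 -0.8515  2.449   0.6374  1.2299 -2.7531] 1.942890293094024e-15
(-40, 0, 0.12) [ 0.4015 -0.2003  0.2265] [-0.8658 -0.7679  2.3734  0.6168  1.1767 -2.6891] 1.0473899525464958e-10
(-50, 0, 0.018) [ 0.3916 -0.2015  0.1245] [-0.8858 -0.7414  2.531   0.6776  1.0416 -2.8308] 5.88418203051333e-14
(50, 0, 0.018) [ 0.4909 -0.19    0.1245] [-0.6686 -0.4245  2.3405  0.6751  0.8125 -2.726 ] 3.574577300824444e-10
(0, 50, 0.018) [ 0.4355 -0.1461  0.1245] [-0.6719 -0.7105  2.5178  0.6194  0.9012 -2.6426] 3.38851169345844e-11
(0, -50, 0.018) [ 0.447  -0.2454  0.1245] [-0.8446 -0.4448  2.3513  0.7188  0.9265 -2.8846] 6.117328865684613e-13
(-50, 0, 0.018, -0.2) [ 0.3928 -0.1735  0.1245] [-0.7169 -0.8562  2.58    0.4116  0.8929 -2.2683] 0.04490138004716149
(-50, 0, 0.018, 0.115, 34) [ 0.4031 -0.2002  0.1332] [-0.8178 -0.6699  2.4546  0.5459  1.0456 -2.7076] 1.3108403251749223e-11
(-70, 0, 0.1, 0.115, 30) [ 0.3914 -0.2015  0.2204] [-0.8223 -0.7167  2.3195  0.4399  1.2414 -2.5893] 1.4599432773820809e-13
(-30, 0, 0.018) [ 0.4114 -0.1992  0.1245] [-0.8352 -0.6745  2.4949  0.6775  0.9867 -2.8083] 4.057865155004947e-13
```

Run:
```python
from reach import *
p,r,o=pose(); P,F=tcp(-50,0,.11,.1,38); print(P)
V=np.array([.42,.03,.25]); T=[]
for k in range(1,8): T.append((p+(V-p)*k/7,r))
for k in range(1,10): T.append((V+(P-V)*k/9,ori(.1*k/9,np.radians(36+2*k/9))))
rows(p,r,T,0)
```

```text
[ 0.3952 -0.1998  0.2195]
[
[0, 0, 0, 1.2, -2.2, -1, 0],
[0, 0, 0, 1.2, -2.2, -1, 0],
[0, 0, 0, 1.2, -2.2, -1.1, 0],
[0, 0, 0, 1.2, -2.3, -1, 0],
[0, 0, 0, 1.3, -2.2, -1, 0],
[0, 0, 0, 1.2, -2.2, -1, 0],
[0, 0, 0, 1.2, -2.2, -1, 0],
[0, 0.01, -0.01, 0.4, -2.6, 0.1, 0],
[-0.01, -0.01, -0.01, 0.4, -2.5, 0.1, 0],
[-0.01, 0, -0.01, 0.5, -2.6, 0.1, 0],
[0, 0, -0.01, 0.5, -2.5, 0, 0],
[-0.01, -0.01, 0, 0.5, -2.5, 0.1, 0],
[-0.01, 0, -0.01, 0.6, -2.6, 0, 0],
[0, -0.01, -0.01, 0.5, -2.5, 0, 0],
[-0.01, 0, -0.01, 0.6, -2.5, 0, 0],
[-0.01, 0, -0.01, 0.6, -2.5, -0.1, 0]]
```

jog_arm --pt "0 0 0 1.2 -2.2 -1 0" --pt "0 0 0 1.2 -2.2 -1 0" --pt "0 0 0 1.2 -2.2 -1.1 0" --pt "0 0 0 1.2 -2.3 -1 0" --pt "0 0 0 1.3 -2.2 -1 0" --pt "0 0 0 1.2 -2.2 -1 0" --pt "0 0 0 1.2 -2.2 -1 0" --pt "0 0.01 -0.01 0.4 -2.6 0.1 0" --pt "-0.01 -0.01 -0.01 0.4 -2.5 0.1 0" --pt "-0.01 0 -0.01 0.5 -2.6 0.1 0" --pt "0 0 -0.01 0.5 -2.5 0 0" --pt "-0.01 -0.01 0 0.5 -2.5 0.1 0"

```text
t: 6.4
tool_pos: [0.4079, -0.0993, 0.2271]
tool_rot: [-0.064, 2.502, 0.021]
contact_force: [0.5, 0.4, -1.2]
opening: 0.0174
```

jog_arm --pt "-0.01 0 -0.01 0.6 -2.6 0 0" --pt "0 -0.01 -0.01 0.5 -2.5 0 0" --pt "-0.01 0 -0.01 0.6 -2.5 0 0" --pt "-0.01 0 -0.01 0.6 -2.5 -0.1 0" --pt "0 0 0 0 0 0 0" --pt "0 0 0 0 0 0 0"

```text
t: 6.9
tool_pos: [0.3957, -0.201, 0.2135]
tool_rot: [-0.121, 2.493, 0.045]
contact_force: [-0.6, 0.4, -1.2]
opening: 0.0168
```

Run:
```python
from reach import *
im,d,W,c,M=cam("wrist"); save("w2.png",im); np.savez("w2.npz",im=im,W=W,M=M,d=d)
p,r,o=pose(); print(o["t"],p,o["q"],r.as_matrix()); P,F=tcp(-50,0,.11,.1,38); print((r.inv()*F).as_rotvec(),r.inv().apply(P-p))
print("tip est",p+r.apply([0,0,.139]))
```

```text
6.95 [ 0.3961 -0.2002  0.2139] [-0.9604 -0.7385  2.3723  0.5952  1.2211 -2.7572] [[-0.7941 -0.0998  0.5995]
 [-0.0783  0.995   0.0619]
 [-0.6027  0.0022 -0.798 ]]
[ 0.0017 -0.0163 -0.0013] [-0.0027  0.0005 -0.005 ]
tip est [ 0.4794 -0.1916  0.103 ]
```

View pics/w2.png

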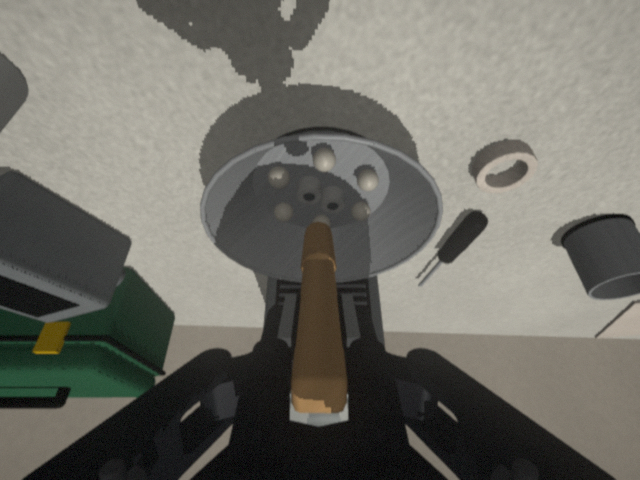

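Wrist view: balls are at (323,158), (278,178), (368,180), (283,211) and (360,210), with the sixth hidden behind the stick tip near (320,225). The bushes are at (309,192) and (332,200).

```bash
cat >> reach.py <<'E'
def px2(uv,z,c,M):
    D=(np.c_[(np.array(uv)-[c["cx"],c["cy"]])/c["fx"],np.ones(len(uv))])@M[:3,:3].T
    X=M[:3,3]+D*((z-M[2,3])/D[:,2])[:,None]; return X
def loc(X): d=X[:,:2]-C; return np.c_[d@h,d@n]*1e3
E
python3 - <<'E'
from reach import *
Z=np.load("w2.npz"); M=Z["M"]; c=vision.calibration("wrist"); W=Z["W"]; im=Z["im"]
print("balls",loc(px2([(323,158),(278,178),(368,180),(283,211),(360,210)],.017,c,M)))
print("bush",loc(px2([(309,195),(332,204)],.015,c,M)))
m=(im[...,0].astype(int)-im[...,2]>30)&(W[...,2]>.08)&(np.hypot(W[...,0]-.45,W[...,1]+.19)<.15)
p,r,o=pose(); T=(W[m]-p)@r.as_matrix(); T=T[np.abs(T[:,1])<.02]
for a in np.arange(-.045,.15,.015):
    s=T[(T[:,2]>a)&(T[:,2]<a+.015)]; 
    if len(s): print(round(a,3),len(s),s[:,0].max(),np.percentile(s[:,1],[1,50,99]))
print("zmax",np.percentile(T[:,2],[0.2,99.8]))
# floor & rim check
z=W[...,2]; u=loc(W.reshape(-1,3)).reshape(480,640,2); rr=np.hypot(u[...,0],u[...,1])
print("floor z",np.nanmedian(z[(rr<60)&(z<.02)]), np.nanmedian(z[(rr>150)&(rr<200)&(z<.02)]))
k=(rr>95)&(rr<130)&(z>.055)&(z<.066); f=least_squares(lambda q:np.hypot(*(u[k]-q[:2]).T)-q[2],[0,0,113],loss='soft_l1'); print(k.sum(),f.x)
cv2.imwrite("pics/w2c.png",cv2.resize(im[120:290,190:450,::-1],None,fx=3,fy=3,interpolation=3))
E
```

```text
balls [[-54.5293   3.9303]
 [-29.1775 -41.0777]
 [-24.5315  48.9604]
 [ 22.9892 -41.4972]
 [ 23.0142  44.9226]]
bush [[ -0.9981 -11.3223]
 [ 14.3546  13.4661]]
-0.045 2230 0.011778560328379935 [-0.0085 -0.0004  0.0081]
-0.03 1210 0.01209468981035252 [-0.0082 -0.0004  0.0079]
-0.015 789 0.011494809893543614 [-0.0078 -0.0005  0.0076]
0.0 480 0.011376312202628358 [-0.0075 -0.0009  0.0074]
0.015 375 0.011149587861134853 [-0.0079 -0.001   0.0073]
0.03 244 0.010935020549194499 [-0.0077 -0.001   0.0074]
0.045 199 0.01114439039276237 [-0.009  -0.0011  0.008 ]
0.06 324 0.014169447800451372 [-0.0103 -0.      0.0097]
0.075 111 0.014222566476022325 [-0.0145 -0.0019  0.0062]
0.09 84 0.014256811369997527 [-0.0094 -0.003   0.0056]
0.105 63 0.013929791518182742 [-0.0095 -0.0035  0.0052]
0.12 32 0.013705226893243442 [-0.0086 -0.003   0.0031]
zmax [-0.0366  0.1264]
floor z 0.005399188638365776 -0.0006751464854045097
4288 [ -3.6685   1.069  111.9778]
```

View pics/w2c.png

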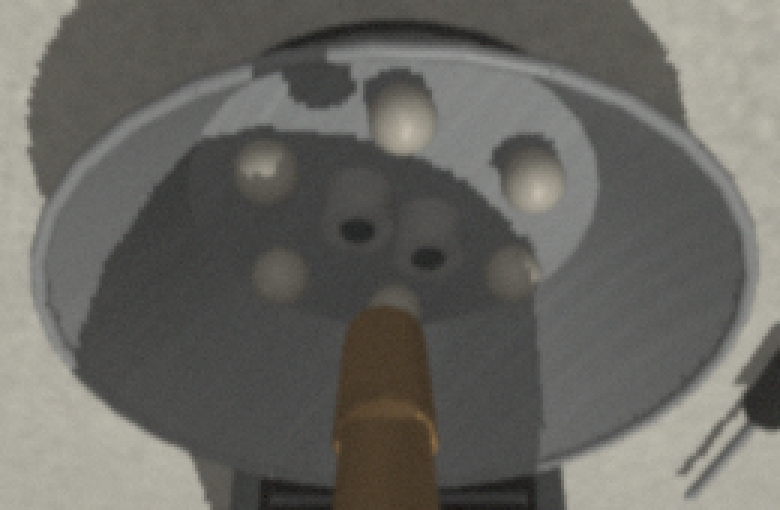

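The sixth ball peeks out behind the tip, near (42,0) in bowl coordinates. I'll enter the bowl through the ring gap at (-37,25), then go right round.

```bash
cat >> reach.py <<'E'
TV=np.array([.0043,-.0007,.138])
def tcp(tx,ty,tz,a=.1,t=42):
    F=ori(a,np.radians(t)); return np.r_[C+h*tx/1e3+n*ty/1e3,tz]-F.apply(TV),F
def tip():
    p,r,o=pose(); X=p+r.apply(TV); return np.r_[loc(X[None])[0],X[2]*1e3]
E
python3 - <<'E'
from reach import *
p,r,o=pose(); t0=tip(); print(t0, o["t"])
Z=np.load("w2.npz");c=vision.calibration("wrist")
print(loc(px2([(321,221)],.017,c,Z["M"])),loc(px2([(309,196.7),(332.7,206)],.024,c,Z["M"])))
A=t0; T=[]
for k in range(1,5): T.append(tcp(*(A[:2]+(np.array([-37,25])-A[:2])*k/4),(A[2]+(85-A[2])*k/4)/1e3,.1,37+5*k/4))
for k in range(1,5): T.append(tcp(-37,25,(85-15*k)/1e3))
rows(p,r,T,0)
q=o["q"]
for a in [(-37,25),(-45,0),(0,45),(45,0),(0,-45)]: P,F=tcp(*a,.0155); print(a,*ik(P,F,q,k,off) if 0 else ik(P,F,q,np.load("kin.npz")["k"],off))
E
```

```text
[-54.9852  -0.8477 101.2347] 6.95
[[42.4291  0.9977]] [[ -8.5124 -10.9073]
 [  6.9739  13.873 ]]
[
[0, -0.02, 0, 0.2, 0.7, 0.6, 0],
[0, -0.02, 0, 0.2, 0.6, 0.6, 0],
[0, -0.02, 0, 0.2, 0.7, 0.6, 0],
[0, -0.03, 0, 0.2, 0.6, 0.6, 0],
[0, 0, 0, 1, 0, 1.1, 0],
[0, 0, 0, 1.1, 0, 1.1, 0],
[0, 0, 0, 1, 0, 1.1, 0],
[0, 0, 0, 1, 0, 1.1, 0]]
(-37, 25) [-0.813  -0.8041  2.5796  0.6878  0.9864 -2.7623] 6.354903769878462e-08
(-45, 0) [-0.878  -0.7464  2.5483  0.7161  1.0073 -2.8403] 5.551115123125783e-13
(0, 45) [-0.6832 -0.7177  2.5362  0.6633  0.8738 -2.6727] 6.930050977516089e-10
(45, 0) [-0.6781 -0.4517  2.374   0.7217  0.7908 -2.7571] 6.586203249447919e-10
(0, -45) [-0.8409 -0.4711  2.384   0.7609  0.9012 -2.8996] 1.5632911631868751e-12
```

```bash
cat >> reach.py <<'E'
def tl(x): return 38.5+x*3.5/45
def tt(x,y,z): return tcp(x,y,z,.1,tl(x))
E
python3 - <<'E'
from reach import *
p,r,o=pose(); A=tip(); T=[]
for k in range(1,5): T.append(tt(*(A[:2]+(np.array([-37,25])-A[:2])*k/4),(A[2]+(85-A[2])*k/4)/1e3))
for k in range(1,5): T.append(tt(-37,25,(85-15*k)/1e3))
rows(p,r,T,0)
kk=np.load("kin.npz")["k"]
for a in [(-37,25),(-45,0),(0,45),(45,0),(0,-45)]: P,F=tt(*a,.0155); print(a,ik(P,F,o["q"],kk,off))
E
```

```text
[
[0, 0.04, 0, -0.7, 0.7, 0.6, 0],
[0, 0, 0, -0.1, 0.6, 0.6, 0],
[0, -0.01, 0, 0, 0.7, 0.6, 0],
[0, 0, 0, 0, 0.6, 0.6, 0],
[0, 0, 0, 0.8, 0, 1.2, 0],
[0, 0, 0, 0.9, 0, 1.2, 0],
[0, 0, 0, 0.9, 0, 1.2, 0],
[0, 0, 0, 0.8, 0, 1.3, 0]]
(-37, 25) (array([-0.7444, -0.715 ,  2.4924,  0.5462,  0.994 , -2.6319]), np.float64(6.911071714910122e-10))
(-45, 0) (array([-0.8013, -0.6625,  2.4583,  0.5589,  1.0125, -2.6933]), np.float64(5.828670879282072e-15))
(0, 45) (array([-0.652 , -0.6713,  2.4875,  0.5802,  0.8878, -2.595 ]), np.float64(2.4374169349528074e-10))
(45, 0) (array([-0.6781, -0.4517,  2.374 ,  0.7217,  0.7908, -2.7571]), np.float64(6.586203249447919e-10))
(0, -45) (array([-0.8098, -0.4452,  2.3435,  0.6717,  0.9102, -2.8132]), np.float64(2.220446049250313e-15))
```

jog_arm --pt "0 0.04 0 -0.7 0.7 0.6 0" --pt "0 0 0 -0.1 0.6 0.6 0" --pt "0 -0.01 0 0 0.7 0.6 0" --pt "0 0 0 0 0.6 0.6 0" --pt "0 0 0 0.8 0 1.2 0" --pt "0 0 0 0.9 0 1.2 0" --pt "0 0 0 0.9 0 1.2 0" --pt "0 0 0 0.8 0 1.3 0" --pt "0 0 0 0 0 0 0" --pt "0 0 0 0 0 0 0" --grip_force 110

```text
t: 7.78
tool_pos: [0.4142, -0.1709, 0.1392]
tool_rot: [-0.128, 2.522, 0.044]
contact_force: [0.0, -0.2, -0.0]
opening: 0.0167
```

```bash
cat > stir.py <<'E'
from reach import *
def path(pts,step=7.5):
    """pts in bowl mm (x,y,z); resample and print rows in calls of 12"""
    p,r,o=pose(); print("t",o["t"],"tip",tip(),"F",o["contact_force"],"tilt",np.degrees(np.arccos(-r.as_matrix()[2,2])),"q",o["q"][[2,5]],"op",o["opening"])
    pts=np.vstack([tip(),pts]); s=np.r_[0,np.cumsum(np.linalg.norm(np.diff(pts,axis=0),axis=1))]
    m=int(np.ceil(s[-1]/step)); u=np.linspace(0,s[-1],m+1)[1:]; Q=np.c_[[np.interp(u,s,pts[:,i]) for i in range(3)]].T
    print(m); return rows(p,r,[tt(a,b,c/1e3) for a,b,c in Q],0)
def arc(a0,a1,rad,z,n=40): a=np.radians(np.linspace(a0,a1,n)); return np.c_[rad*np.cos(a),rad*np.sin(a),np.full(n,z)]
E
python3 - <<'E'
from stir import *
path([[-37,25,15.5]])
E
```

```text
t 7.7833 tip [-37.0052  26.3781  24.1587] F [ 0.0248 -0.2005 -0.0445] tilt 35.346604700085486 q [ 2.442  -2.7365] op 0.016652484784801188
2
[
[0, 0, 0, 0.3, 0, 0.4, 0],
[0, 0, 0, 0.3, -0.1, 0.3, 0]]
```

jog_arm --pt "0 0 0 0.3 0 0.4 0" --pt "0 0 0 0.2 -0.1 0.3 0" --pt "0 0 0 0 0 0 0"

```text
t: 8.03
tool_pos: [0.4149, -0.1733, 0.1321]
tool_rot: [-0.128, 2.521, 0.04]
contact_force: [-0.2, 0.5, -0.7]
opening: 0.0168
```

Run:
```python
from stir import *
path(arc(146,146-400,45,16,120))
```

```text
t 8.0333 tip [-36.501   23.4917  17.1261] F [-0.2439  0.511  -0.6516] tilt 35.422629254272664 q [ 2.4447 -2.7539] op 0.01679224968678563
43
[
[0, -0.01, 0, 0, 0.6, 0.2, 0],
[0, 0, 0, -0.3, 0.5, 0.3, 0],
[0, -0.01, 0, -0.4, 0.4, 0.4, 0],
[0, -0.01, 0, -0.4, 0.4, 0.4, 0],
[0, -0.01, 0, -0.4, 0.2, 0.4, 0],
[0, -0.01, 0, -0.5, 0.1, 0.4, 0],
[0, -0.01, 0, -0.4, 0, 0.5, 0],
[0, -0.01, 0, -0.4, -0.2, 0.4, 0],
[0, -0.01, 0, -0.4, -0.2, 0.5, 0],
[0, -0.01, 0, -0.4, -0.4, 0.4, 0],
[0, -0.01, 0, -0.3, -0.4, 0.3, 0],
[0, 0, 0, -0.3, -0.6, 0.4, 0],
[0, -0.01, 0, -0.2, -0.6, 0.2, 0],
[0, 0, 0, -0.2, -0.7, 0.2, 0],
[0, 0, 0, -0.1, -0.7, 0.1, 0],
[0, 0, 0, 0, -0.7, 0.1, 0],
[0, 0, 0, 0, -0.7, -0.1, 0],
[0, 0, 0, 0.1, -0.8, -0.1, 0],
[0, 0, 0, 0.2, -0.6, -0.2, 0],
[0, 0.01, 0, 0.2, -0.6, -0.3, 0],
[0, 0.01, 0, 0.3, -0.6, -0.3, 0],
[0, 0, 0, 0.3, -0.4, -0.4, 0],
[0, 0.01, 0, 0.4, -0.4, -0.4, 0],
[0, 0.01, 0, 0.4, -0.2, -0.4, 0],
[0, 0.01, 0, 0.4, -0.2, -0.5, 0],
[0, 0.01, 0, 0.4, 0, -0.4, 0],
[0, 0.01, 0, 0.4, 0.1, -0.5, 0],
[0, 0.01, 0, 0.5, 0.3, -0.4, 0],
[0, 0.01, 0, 0.4, 0.3, -0.4, 0],
[0, 0.01, 0, 0.3, 0.4, -0.3, 0],
[0, 0, 0, 0.3, 0.6, -0.3, 0],
[0, 0.01, 0, 0.3, 0.6, -0.3, 0],
[0, 0, 0, 0.2, 0.6, -0.2, 0],
[0, 0.01, 0, 0.1, 0.7, -0.1, 0],
[0, 0, 0, 0.1, 0.8, 0, 0],
[0, 0, 0, 0, 0.7, 0, 0],
[0, -0.01, 0, -0.1, 0.7, 0.1, 0],
[0, 0, 0, -0.2, 0.7, 0.2, 0],
[0, 0, 0, -0.2, 0.6, 0.2, 0],
[0, -0.01, 0, -0.3, 0.6, 0.2, 0],
[0, -0.01, 0, -0.4, 0.5, 0.4, 0],
[0, -0.01, 0, -0.4, 0.3, 0.3, 0],
[0, -0.01, 0, -0.4, 0.3, 0.5, 0]]
```

jog_arm --pt "0 -0.01 0 0 0.6 0.2 0" --pt "0 0 0 -0.3 0.5 0.3 0" --pt "0 -0.01 0 -0.4 0.4 0.4 0" --pt "0 -0.01 0 -0.4 0.4 0.4 0" --pt "0 -0.01 0 -0.4 0.2 0.4 0" --pt "0 -0.01 0 -0.5 0.1 0.4 0" --pt "0 -0.01 0 -0.4 0 0.5 0" --pt "0 -0.01 0 -0.4 -0.2 0.4 0" --pt "0 -0.01 0 -0.4 -0.2 0.5 0" --pt "0 -0.01 0 -0.4 -0.4 0.4 0" --pt "0 -0.01 0 -0.3 -0.4 0.3 0"

```text
t: 8.95
tool_pos: [0.4728, -0.1592, 0.1266]
tool_rot: [-0.122, 2.414, 0.043]
contact_force: [-3.6, 0.3, 8.8]
opening: 0.0162
```

Run:
```python
from stir import *
im=cam("wrist")[0]; save("w3.png",im)
path(arc(40,-254,45,16,120))
```

```text
t 9.0 tip [34.3167 29.8133 19.8587] F [-1.2854  0.5818  3.9393] tilt 41.48579817764572 q [ 2.4014 -2.8033] op 0.01666779951687608
32
[
[0, 0, 0, 0.1, -0.4, 0.4, 0],
[0, 0, 0, -0.3, -0.6, 0.3, 0],
[0, -0.01, 0, -0.1, -0.7, 0.2, 0],
[0, 0, 0, -0.1, -0.7, 0.1, 0],
[0, 0, 0, 0, -0.7, 0, 0],
[0, 0, 0, 0, -0.8, 0, 0],
[0, 0, 0, 0.1, -0.7, -0.1, 0],
[0, 0.01, 0, 0.2, -0.6, -0.2, 0],
[0, 0, 0, 0.2, -0.6, -0.3, 0],
[0, 0.01, 0, 0.3, -0.6, -0.3, 0],
[0, 0.01, 0, 0.3, -0.4, -0.4, 0],
[0, 0.01, 0, 0.4, -0.4, -0.4, 0],
[0, 0.01, 0, 0.4, -0.2, -0.4, 0],
[0, 0.01, 0, 0.4, -0.2, -0.5, 0],
[0, 0.01, 0, 0.4, 0, -0.5, 0],
[0, 0.01, 0, 0.5, 0.2, -0.4, 0],
[0, 0.01, 0, 0.4, 0.2, -0.4, 0],
[0, 0.01, 0, 0.4, 0.3, -0.4, 0],
[0, 0, 0, 0.3, 0.5, -0.3, 0],
[0, 0.01, 0, 0.4, 0.5, -0.3, 0],
[0, 0.01, 0, 0.2, 0.6, -0.3, 0],
[0, 0, 0, 0.2, 0.7, -0.2, 0],
[0, 0, 0, 0.1, 0.7, -0.1, 0],
[0, 0, 0, 0.1, 0.7, 0, 0],
[0, 0, 0, 0, 0.7, 0, 0],
[0, 0, 0, -0.1, 0.7, 0.1, 0],
[0, 0, 0, -0.2, 0.7, 0.1, 0],
[0, -0.01, 0, -0.2, 0.7, 0.2, 0],
[0, -0.01, 0, -0.3, 0.5, 0.3, 0],
[0, 0, 0, -0.4, 0.5, 0.4, 0],
[0, -0.01, 0, -0.4, 0.4, 0.3, 0],
[0, -0.01, 0, -0.4, 0.2, 0.4, 0]]
```

View pics/w3.png

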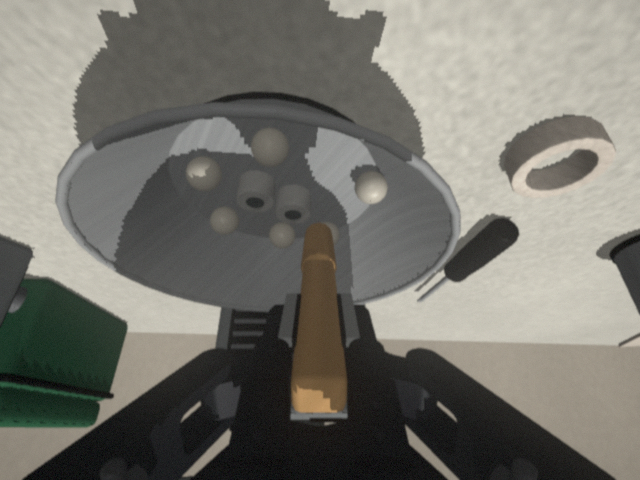

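Wrist view: a ball sits hard beside the tip at (335,232), while the ball at (371,185) was largely passed by. The bushes at (255,195) and (292,208) haven't moved. I'll locate these.

Run:
```python
from stir import *
p,r,o=pose(); c=vision.calibration("wrist"); H=np.array(c["hand_eye"]);T=np.eye(4);T[:3,:3]=r.as_matrix();T[:3,3]=p;M=T@H
print(o["contact_force"],tip()); print(loc(px2([(371,185),(336,233),(282,236),(223,220),(203,173),(269,147)],.017,c,M)))
print(loc(px2([(255,202),(292,214)],.024,c,M)))
```

```text
[-1.2854  0.5818  3.9393] [34.3167 29.8133 19.8587]
[[-18.5299  66.5896]
 [ 43.3252  45.2441]
 [ 47.7409   0.3641]
 [ 22.7777 -42.5474]
 [-31.7765 -41.0253]
 [-53.6972   3.9477]]
[[-10.0382 -11.2472]
 [  4.7253  12.594 ]]
```

Run:
```python
from stir import *
o=pose()[2]; kk=np.load("kin.npz")["k"]
for a in range(0,360,30):
    x,y=56*np.cos(np.radians(a)),56*np.sin(np.radians(a)); P,F=tt(x,y,.015); q,e=ik(P,F,o["q"],kk,off); print(a,q[[1,2,5]],round(e,3),end="; ")
rad=np.r_[np.linspace(45,56,15),np.full(105,56)]; A=arc(30,-330,1,15,120); A[:,:2]*=rad[:,None]
print(A[0]); path(A,8)
```

```text
0 [-0.4245  2.3624 -2.7725] 0.0; 30 [-0.5026  2.4117 -2.6923] 0.0; 60 [-0.6019  2.4631 -2.6106] 0.0; 90 [-0.6976  2.5035 -2.5635] 0.0; 120 [-0.7561  2.5207 -2.5703] 0.0; 150 [-0.7518  2.5077 -2.6218] 0.0; 180 [-0.6867  2.4676 -2.6919] 0.0; 210 [-0.5888  2.4131 -2.7571] 0.0; 240 [-0.4911  2.3607 -2.8059] 0.0; 270 [-0.4169  2.3245 -2.8355] 0.0; 300 [-0.3787  2.3127 -2.8436] 0.0; 330 [-0.3813  2.3267 -2.8247] 0.0; [38.9711 22.5    15.    ]
t 9.0 tip [34.3167 29.8133 19.8587] F [-1.2854  0.5818  3.9393] tilt 41.48579817764572 q [ 2.4014 -2.8033] op 0.01666779951687608
45
[
[0, 0, 0, 0, -0.6, 0.5, 0],
[0, -0.01, 0, -0.3, -0.6, 0.5, 0],
[0, 0, 0, -0.2, -0.6, 0.3, 0],
[0, -0.01, 0, -0.2, -0.7, 0.2, 0],
[0, 0, 0, -0.2, -0.8, 0.2, 0],
[0, 0, 0, 0, -0.8, 0.1, 0],
[0, 0, 0, 0.1, -0.8, -0.2, 0],
[0, 0, 0, 0.1, -0.7, -0.2, 0],
[0, 0.01, 0, 0.3, -0.7, -0.2, 0],
[0, 0.01, 0, 0.2, -0.6, -0.4, 0],
[0, 0.01, 0, 0.4, -0.5, -0.3, 0],
[0, 0, 0, 0.3, -0.5, -0.5, 0],
[0, 0.01, 0, 0.4, -0.3, -0.4, 0],
[0, 0.01, 0, 0.5, -0.3, -0.5, 0],
[0, 0.02, 0, 0.4, -0.1, -0.5, 0],
[0, 0.01, 0, 0.5, -0.1, -0.5, 0],
[0, 0
[... 238 characters left out ...]
0.7, -0.2, 0],
[0, 0.01, 0, 0.1, 0.7, -0.2, 0],
[0, 0, 0, 0.1, 0.8, -0.1, 0],
[0, 0, 0, 0, 0.8, 0, 0],
[0, 0, 0, 0, 0.8, 0.1, 0],
[0, -0.01, 0, -0.1, 0.8, 0.1, 0],
[0, 0, 0, -0.2, 0.7, 0.1, 0],
[0, -0.01, 0, -0.3, 0.7, 0.3, 0],
[0, 0, 0, -0.3, 0.6, 0.3, 0],
[0, -0.01, 0, -0.4, 0.6, 0.3, 0],
[0, -0.01, 0, -0.4, 0.4, 0.4, 0],
[0, -0.01, 0, -0.4, 0.4, 0.4, 0],
[0, -0.01, 0, -0.5, 0.3, 0.4, 0],
[0, -0.01, 0, -0.5, 0.1, 0.5, 0],
[0, -0.01, 0, -0.4, 0, 0.5, 0],
[0, -0.01, 0, -0.5, -0.1, 0.5, 0],
[0, -0.01, 0, -0.5, -0.2, 0.5, 0],
[0, -0.01, 0, -0.4, -0.3, 0.4, 0],
[0, -0.01, 0, -0.4, -0.4, 0.5, 0],
[0, -0.01, 0, -0.3, -0.5, 0.4, 0],
[0, -0.01, 0, -0.3, -0.5, 0.4, 0],
[0, 0, 0, -0.3, -0.7, 0.3, 0]]
```

jog_arm --pt "0 0 0 -0.1 -0.6 0.4 0" --pt "0 -0.01 0 -0.3 -0.6 0.4 0" --pt "0 0 0 -0.2 -0.6 0.3 0" --pt "0 -0.01 0 -0.2 -0.7 0.2 0" --pt "0 0 0 -0.2 -0.8 0.2 0" --pt "0 0 0 0 -0.8 0.1 0" --pt "0 0 0 0.1 -0.8 -0.2 0" --pt "0 0 0 0.1 -0.7 -0.2 0" --pt "0 0.01 0 0.3 -0.7 -0.2 0" --pt "0 0.01 0 0.2 -0.6 -0.4 0" --pt "0 0.01 0 0.4 -0.5 -0.3 0" --pt "0 0 0 0.3 -0.5 -0.5 0"

```text
t: 10.0
tool_pos: [0.4731, -0.2366, 0.1214]
tool_rot: [-0.124, 2.432, 0.047]
contact_force: [-0.6, 0.2, -0.9]
opening: 0.0167
```

Run:
```python
from stir import *
t=tip(); a=np.degrees(np.arctan2(t[1],t[0])); print(a,np.hypot(*t[:2]))
path(arc(a-12,-330,56,15,120),8)
```

```text
-62.502477287121344 51.76897025029121
t 10.0 tip [ 23.9023 -45.9207  13.6184] F [-0.5547  0.2187 -0.873 ] tilt 40.48002949953563 q [ 2.2887 -2.9643] op 0.016674248075772488
33
[
[0, 0.01, 0, 0.2, -0.5, -0.4, 0],
[0, 0.01, 0, 0.4, -0.4, -0.5, 0],
[0, 0.01, 0, 0.5, -0.1, -0.5, 0],
[0, 0.01, 0, 0.4, 0, -0.5, 0],
[0, 0.01, 0, 0.5, 0.1, -0.5, 0],
[0, 0.01, 0, 0.5, 0.2, -0.4, 0],
[0, 0.01, 0, 0.4, 0.4, -0.5, 0],
[0, 0.01, 0, 0.4, 0.4, -0.3, 0],
[0, 0.01, 0, 0.4, 0.5, -0.4, 0],
[0, 0.01, 0, 0.3, 0.6, -0.3, 0],
[0, 0, 0, 0.3, 0.6, -0.2, 0],
[0, 0.01, 0, 0.2, 0.8, -0.2, 0],
[0, 0, 0, 0.2, 0.7, -0.2, 0],
[0, 0, 0, 0.1, 0.8, 0, 0],
[0, 0, 0, 0, 0.8, 0, 0],
[0, 0, 0, -0.1, 0.8, 0, 0],
[0, 0, 0, -0.1, 0.7, 0.1, 0],
[0, -0.01, 0, -0.2, 0.8, 0.2, 0],
[0, 0, 0, -0.3, 0.7, 0.2, 0],
[0, -0.01, 0, -0.3, 0.6, 0.3, 0],
[0, -0.01, 0, -0.4, 0.5, 0.4, 0],
[0, -0.01, 0, -0.4, 0.4, 0.4, 0],
[0, -0.01, 0, -0.4, 0.4, 0.4, 0],
[0, -0.01, 0, -0.5, 0.2, 0.4, 0],
[0, -0.01, 0, -0.5, 0.2, 0.5, 0],
[0, -0.01, 0, -0.4, 0, 0.5, 0],
[0, -0.01, 0, -0.5, -0.1, 0.5, 0],
[0, -0.01, 0, -0.4, -0.2, 0.5, 0],
[0, -0.01, 0, -0.5, -0.3, 0.4, 0],
[0, -0.01, 0, -0.4, -0.4, 0.5, 0],
[0, -0.01, 0, -0.3, -0.5, 0.4, 0],
[0, -0.01, 0, -0.3, -0.6, 0.3, 0],
[0, 0, 0, -0.3, -0.6, 0.3, 0]]
```

jog_arm --pt "0 0.01 0 0.2 -0.5 -0.4 0" --pt "0 0.01 0 0.4 -0.4 -0.5 0" --pt "0 0.01 0 0.5 -0.1 -0.5 0" --pt "0 0.01 0 0.4 0 -0.5 0" --pt "0 0.01 0 0.5 0.1 -0.5 0" --pt "0 0.01 0 0.5 0.2 -0.4 0" --pt "0 0.01 0 0.4 0.4 -0.5 0" --pt "0 0.01 0 0.4 0.4 -0.3 0" --pt "0 0.01 0 0.4 0.5 -0.4 0" --pt "0 0.01 0 0.3 0.6 -0.3 0" --pt "0 0 0 0.3 0.6 -0.2 0" --pt "0 0.01 0 0.2 0.8 -0.2 0"

```text
t: 11.0
tool_pos: [0.4078, -0.2186, 0.1337]
tool_rot: [-0.125, 2.537, 0.034]
contact_force: [6.4, -0.0, 5.5]
opening: 0.0164
```

Run:
```python
from stir import *
im,d,W,c,M=cam("wrist"); save("w4.png",im); np.savez("w4.npz",M=M)
t=tip(); a=np.degrees(np.arctan2(t[1],t[0]))%360-360; print(a,np.hypot(*t[:2]))
path(arc(a-12,-330,56,15,120),8)
```

```text
-158.49822358289185 54.22121814678897
t 11.05 tip [-50.4478 -19.8737  17.8546] F [4.287  0.9238 3.6334] tilt 34.505799794008844 q [ 2.385  -2.8481] op 0.016853883294827263
21
[
[0, 0, 0, 0.3, 0.7, 0, 0],
[0, 0.01, 0, 0.2, 0.7, -0.1, 0],
[0, 0, 0, 0.1, 0.8, 0, 0],
[0, -0.01, 0, -0.1, 0.8, 0, 0],
[0, 0, 0, -0.1, 0.8, 0.2, 0],
[0, 0, 0, -0.2, 0.7, 0.1, 0],
[0, -0.01, 0, -0.3, 0.7, 0.2, 0],
[0, 0, 0, -0.3, 0.6, 0.3, 0],
[0, -0.01, 0, -0.3, 0.6, 0.4, 0],
[0, -0.01, 0, -0.5, 0.4, 0.3, 0],
[0, -0.01, 0, -0.4, 0.4, 0.5, 0],
[0, -0.01, 0, -0.5, 0.3, 0.4, 0],
[0, -0.01, 0, -0.4, 0.1, 0.5, 0],
[0, -0.01, 0, -0.5, 0, 0.5, 0],
[0, -0.01, 0, -0.5, -0.1, 0.5, 0],
[0, -0.01, 0, -0.5, -0.1, 0.4, 0],
[0, -0.01, 0, -0.4, -0.3, 0.5, 0],
[0, -0.01, 0, -0.4, -0.5, 0.5, 0],
[0, -0.01, 0, -0.3, -0.5, 0.4, 0],
[0, -0.01, 0, -0.3, -0.5, 0.3, 0],
[0, -0.01, 0, -0.3, -0.7, 0.3, 0]]
```

View pics/w4.png

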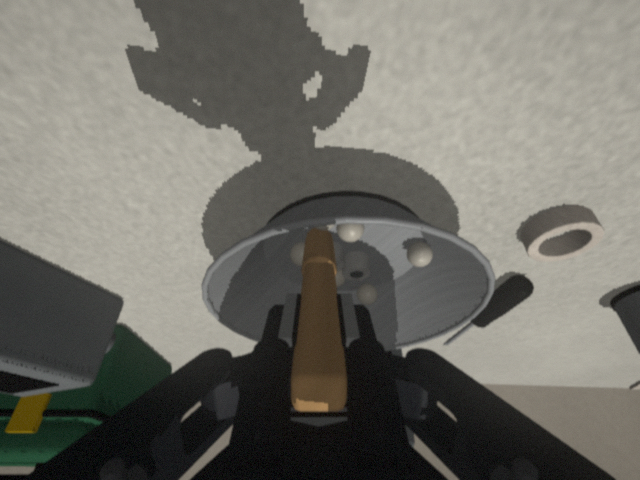

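Wrist view: balls at (350,232), (419,255), (299,253) and (368,295), and a bush at (356,265). Nothing has come out of the bowl, so I'll continue the round.

jog_arm --pt "0 0 0 0.2 0.7 0 0" --pt "0 0.01 0 0.2 0.7 -0.1 0" --pt "0 0 0 0.1 0.8 0 0" --pt "0 -0.01 0 -0.1 0.8 0 0" --pt "0 0 0 -0.1 0.8 0.1 0" --pt "0 0 0 -0.2 0.7 0.1 0" --pt "0 -0.01 0 -0.3 0.7 0.2 0" --pt "0 0 0 -0.3 0.6 0.3 0" --pt "0 -0.01 0 -0.3 0.6 0.4 0" --pt "0 -0.01 0 -0.5 0.4 0.3 0" --pt "0 -0.01 0 -0.4 0.4 0.5 0" --pt "0 -0.01 0 -0.5 0.3 0.4 0"

```text
t: 12.05
tool_pos: [0.4315, -0.1433, 0.1285]
tool_rot: [-0.124, 2.487, 0.025]
contact_force: [0.1, -12.9, 5.5]
opening: 0.0163
```

Run:
```python
from stir import *
t=tip(); a=np.degrees(np.arctan2(t[1],t[0]))%360-360; print(a,np.hypot(*t[:2]))
path(arc(a-12,-345,56,15,120),8)
```

```text
-255.51587272012034 51.15289101988382
t 12.05 tip [-12.7939  49.5271  16.1785] F [  0.0816 -12.9381   5.4893] tilt 37.34387719956826 q [ 2.4744 -2.6839] op 0.01631607729765359
11
[
[-0.01, -0.01, 0, -0.3, 0.3, 0.5, 0],
[0, -0.01, 0, -0.4, 0.2, 0.4, 0],
[0, -0.01, 0, -0.5, -0.1, 0.5, 0],
[0, -0.01, 0, -0.5, -0.1, 0.5, 0],
[0, -0.01, 0, -0.4, -0.3, 0.5, 0],
[0, -0.01, 0, -0.4, -0.4, 0.4, 0],
[0, -0.01, 0, -0.4, -0.5, 0.5, 0],
[0, -0.01, 0, -0.3, -0.6, 0.3, 0],
[0, -0.01, 0, -0.2, -0.6, 0.3, 0],
[0, 0, 0, -0.2, -0.7, 0.3, 0],
[0, 0, 0, -0.2, -0.8, 0.2, 0]]
```

jog_arm --pt "-0.01 -0.01 0 -0.4 0 0.4 0" --pt "0 -0.01 0 -0.4 0 0.4 0" --pt "0 -0.01 0 -0.5 -0.1 0.5 0" --pt "0 -0.01 0 -0.5 -0.1 0.5 0" --pt "0 -0.01 0 -0.4 -0.3 0.5 0" --pt "0 -0.01 0 -0.4 -0.3 0.4 0" --pt "0 -0.01 0 -0.4 -0.4 0.5 0" --pt "0 -0.01 0 -0.3 -0.5 0.3 0" --pt "0 -0.01 0 -0.2 -0.6 0.3 0" --pt "0 0 0 -0.2 -0.7 0.3 0" --pt "0 0 0 -0.2 -0.8 0.2 0" --pt "0 0 0 0 0 0 0"

```text
t: 13.05
tool_pos: [0.4905, -0.1703, 0.1161]
tool_rot: [-0.127, 2.404, 0.065]
contact_force: [0.3, -0.2, -0.8]
opening: 0.0163
```

Run:
```python
from stir import *
print(tip(),pose()[2]["contact_force"])
a=cam("wrist"); b=cam("scene"); np.savez("w5.npz",M=a[4])
A=a[0]; B=cv2.resize(b[0][255:375,255:385],(520,480),interpolation=cv2.INTER_CUBIC)
save("w5.png",cv2.resize(np.hstack([A,B])[100:460],(800,248),interpolation=cv2.INTER_AREA) if 0 else np.vstack([cv2.resize(A[60:330,20:620],(667,300)),np.hstack([B,np.zeros((480,147,3),np.uint8)])[:295]]))
```

```text
[51.8135 19.7341 10.838 ] [ 0.2635 -0.2076 -0.82  ]
```

View pics/w5.png

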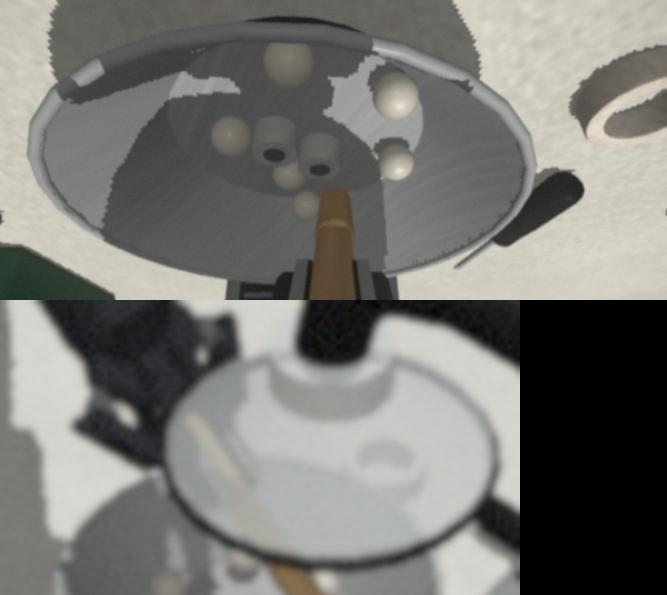

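Wrist view (upper panel): six balls at (288,62), (231,136), (289,175), (307,205), (396,94) and (397,162). The bushes are still together at (274,155) and (320,169).

Run:
```python
from stir import *
M=np.load("w5.npz")["M"]; c=vision.calibration("wrist"); f=lambda L:[(u/1.1117+20,v/1.1117+60) for u,v in L]
B=loc(px2(f([(288,62),(231,136),(289,175),(307,205),(396,94),(397,162)]),.017,c,M)); S=np.array([[-54,4],[-31,-41],[-25,49],[23,-42],[23,45],[45,0.]])
print(B); print(loc(px2(f([(274,155),(320,169)]),.024,c,M)))
print(np.linalg.norm(B[:,None]-S[None],axis=2).round())
```

```text
[[-67.0875   2.5425]
 [-17.3184 -33.9012]
 [ 22.6197  -6.3596]
 [ 63.395    2.598 ]
 [-47.3345  51.9961]
 [  9.5693  60.7724]]
[[ -8.9168 -11.1353]
 [  5.672   14.0227]]
[[ 13.  57.  63. 100. 100. 112.]
 [ 53.  15.  83.  41.  89.  71.]
 [ 77.  64.  73.  36.  51.  23.]
 [117. 104. 100.  60.  59.  19.]
 [ 48.  94.  23. 117.  71. 106.]
 [ 85. 110.  37. 104.  21.  70.]]
```

Run:
```python
from stir import *
path(np.vstack([[56,20,17],arc(15,-335,60,16.5,120)]),9)
```

```text
t 13.15 tip [52.0354 19.0108 11.1733] F [ 0.1284  0.6133 -0.2297] tilt 42.17983153320855 q [ 2.356 -2.87 ] op 0.01642741954068748
43
[
[0.01, -0.01, 0, -0.5, 0.1, -0.1, 0],
[0, -0.01, 0, -0.2, -0.8, 0.2, 0],
[0, 0, 0, 0, -0.9, 0, 0],
[0, 0, 0, 0, -0.9, 0, 0],
[0, 0.01, 0, 0.1, -0.8, -0.1, 0],
[0, 0, 0, 0.1, -0.9, -0.2, 0],
[0, 0.01, 0, 0.2, -0.7, -0.3, 0],
[0, 0, 0, 0.3, -0.7, -0.3, 0],
[0, 0.01, 0, 0.4, -0.7, -0.4, 0],
[0, 0.01, 0, 0.3, -0.5, -0.5, 0],
[0, 0.01, 0, 0.5, -0.4, -0.5, 0],
[0, 0.01, 0, 0.5, -0.3, -0.5, 0],
[0, 0.01, 0, 0.5, -0.2, -0.5, 0],
[0, 0.02, 0, 0.5, -0.1, -0.6, 0],
[0, 0.01, 0, 0.5, 0.1, -0.5, 0],
[0, 0.01, 0, 0.5, 0.2, -0.5, 0],
[0, 0.01, 0, 0.5, 0.3, -0.5, 0],
[0, 0.01, 0, 0.5, 0.4, -0.5, 0],
[0, 0.01, 0, 0.4, 0.6, -0.4, 0],
[0, 0.01, 0, 0.4, 0.6, -0.3, 0],
[0, 0, 0, 0.3, 0.7, -0.3, 0],
[0, 0.01, 0, 0.3, 0.8, -0.2, 0],
[0, 0, 0, 0.2, 0.9, -0.2, 0],
[0, 0.01, 0, 0.1, 0.8, -0.1, 0],
[0, 0, 0, 0, 0.9, 0, 0],
[0, -0.01, 0, -0.1, 0.9, 0.1, 0],
[0, 0, 0, -0.1, 0.8, 0.1, 0],
[0, 0, 0, -0.3, 0.8, 0.2, 0],
[0, -0.01, 0, -0.3, 0.8, 0.3, 0],
[0, -0.01, 0, -0.3, 0.6, 0.3, 0],
[0, -0.01, 0, -0.4, 0.6, 0.4, 0],
[0, -0.01, 0, -0.5, 0.5, 0.4, 0],
[0, -0.01, 0, -0.5, 0.3, 0.5, 0],
[0, -0.01, 0, -0.5, 0.3, 0.5, 0],
[0, -0.01, 0, -0.5, 0.1, 0.5, 0],
[0, -0.01, 0, -0.6, 0, 0.6, 0],
[0, -0.02, 0, -0.5, -0.2, 0.5, 0],
[0, -0.01, 0, -0.5, -0.2, 0.6, 0],
[0, -0.01, 0, -0.4, -0.4, 0.5, 0],
[0, -0.01, 0, -0.4, -0.5, 0.4, 0],
[0, -0.01, 0, -0.4, -0.6, 0.5, 0],
[0, 0, 0, -0.3, -0.7, 0.3, 0],
[0, -0.01, 0, -0.3, -0.8, 0.3, 0]]
```

jog_arm --pt "0.01 -0.01 0 -0.5 0.1 -0.1 0" --pt "0 -0.01 0 -0.2 -0.8 0.2 0" --pt "0 0 0 0 -0.9 0 0" --pt "0 0 0 0 -0.9 0 0" --pt "0 0.01 0 0.1 -0.8 -0.1 0" --pt "0 0 0 0.1 -0.9 -0.2 0" --pt "0 0.01 0 0.2 -0.7 -0.3 0" --pt "0 0 0 0.3 -0.7 -0.3 0" --pt "0 0.01 0 0.4 -0.7 -0.4 0" --pt "0 0.01 0 0.3 -0.5 -0.5 0" --pt "0 0.01 0 0.5 -0.4 -0.5 0" --pt "0 0.01 0 0.5 -0.3 -0.5 0"

```text
t: 14.15
tool_pos: [0.4671, -0.2493, 0.1263]
tool_rot: [-0.123, 2.443, 0.046]
contact_force: [0.0, 1.0, 0.0]
opening: 0.0163
```

```bash
cat >> stir.py <<'E'
def blobs():
    im,d,W,c,M=cam("wrist"); W=W.copy(); q=loc(W.reshape(-1,3)).reshape(480,640,2); z=W[...,2]*1e3; rr=np.hypot(q[...,0]+2,q[...,1])
    X=np.c_[q.reshape(-1,2),z.ravel()]; t=tip()
    wood=im[...,0].astype(int)-im[...,2]>25
    wallz=np.where(rr<70,6,6+(rr-70)*54/44)
    m=(rr<85)&(z>wallz+5)&(z<45)&~wood&np.isfinite(z); m=cv2.morphologyEx(m.astype(np.uint8),cv2.MORPH_OPEN,np.ones((3,3)))
    nl,L,s,ce=cv2.connectedComponentsWithStats(m)
    for i in range(1,nl):
        if s[i,4]>25:
            P=X[(L==i).ravel()]; rgb=im[L==i].mean(0).round()
            f=least_squares(lambda v:np.linalg.norm(P-np.r_[v[:2],v[2]],axis=1)-11,[*P[:,:2].mean(0),14],loss='soft_l1'); print("blob px",ce[i].round(),s[i,4],"ball-fit",f.x.round(1),"rms",np.sqrt(np.mean(f.fun**2)).round(2),"mean",P.mean(0).round(1),"zmax",P[:,2].max().round(1))
    return im
E
python3 - <<'E'
from stir import *
save("w6.png",blobs())
t=tip(); a=np.degrees(np.arctan2(t[1],t[0])); print(a,np.hypot(*t[:2]))
path(arc(a-12,-335,60,16,120),9)
E
```

```text
blob px [418. 159.] 615 ball-fit [-66.6   2.7  16.2] rms 0.49 mean [-68.9   1.2  24.6] zmax 28.0
blob px [487. 177.] 897 ball-fit [-45.9  51.7  16.2] rms 0.53 mean [-50.4  48.1  21.8] zmax 28.0
blob px [376. 218.] 3521 ball-fit [ -7.1 -13.7  19.5] rms 14.57 mean [ -6.  -13.8  21.1] zmax 28.1
blob px [469. 224.] 647 ball-fit [ 9.7 59.7 16.2] rms 0.53 mean [ 3.9 57.  20.6] zmax 28.1
-75.72235167794959 60.4413949788875
t 14.2 tip [ 14.9061 -58.5745  17.7982] F [-0.7371 -0.9563 -0.6781] tilt 39.87305846058759 q [ 2.2743 -2.9679] op 0.016511433574352002
31
[
[0, 0.02, 0, 0.5, -0.1, -0.4, 0],
[0, 0.01, 0, 0.6, -0.1, -0.5, 0],
[0, 0.01, 0, 0.5, 0.1, -0.6, 0],
[0, 0.01, 0, 0.5, 0.2, -0.5, 0],
[0, 0.01, 0, 0.5, 0.4, -0.5, 0],
[0, 0.01, 0, 0.5, 0.4, -0.4, 0],
[0, 0.01, 0, 0.4, 0.6, -0.4, 0],
[0, 0.01, 0, 0.4, 0.6, -0.3, 0],
[0, 0.01, 0, 0.3, 0.7, -0.3, 0],
[0, 0, 0, 0.2, 0.8, -0.2, 0],
[0, 0, 0, 0.2, 0.9, -0.2, 0],
[0, 0.01, 0, 0.1, 0.8, -0.1, 0],
[0, 0, 0, 0, 0.9, 0, 0],
[0, -0.01, 0, -0.1, 0.9, 0.1, 0],
[0, 0, 0, -0.1, 0.8, 0.1, 0],
[0, -0.01, 0, -0.2, 0.8, 0.2, 0],
[0, 0, 0, -0.3, 0.7, 0.3, 0],
[0, -0.01, 0, -0.4, 0.7, 0.3, 0],
[0, -0.01, 0, -0.4, 0.6, 0.4, 0],
[0, -0.01, 0, -0.5, 0.4, 0.4, 0],
[0, -0.01, 0, -0.5, 0.4, 0.5, 0],
[0, -0.01, 0, -0.5, 0.2, 0.5, 0],
[0, -0.01, 0, -0.5, 0.1, 0.5, 0],
[0, -0.02, 0, -0.5, 0, 0.6, 0],
[0, -0.01, 0, -0.6, -0.1, 0.5, 0],
[0, -0.01, 0, -0.4, -0.3, 0.6, 0],
[0, -0.01, 0, -0.5, -0.4, 0.5, 0],
[0, -0.01, 0, -0.4, -0.5, 0.4, 0],
[0, -0.01, 0, -0.4, -0.6, 0.4, 0],
[0, 0, 0, -0.3, -0.7, 0.4, 0],
[0, -0.01, 0, -0.2, -0.7, 0.3, 0]]
```

jog_arm --pt "0 0.02 0 0.5 -0.1 -0.4 0" --pt "0 0.01 0 0.6 -0.1 -0.5 0" --pt "0 0.01 0 0.5 0.1 -0.6 0" --pt "0 0.01 0 0.5 0.2 -0.5 0" --pt "0 0.01 0 0.5 0.4 -0.5 0" --pt "0 0.01 0 0.5 0.4 -0.4 0" --pt "0 0.01 0 0.4 0.6 -0.4 0" --pt "0 0.01 0 0.4 0.6 -0.3 0" --pt "0 0.01 0 0.3 0.7 -0.3 0" --pt "0 0 0 0.2 0.8 -0.2 0" --pt "0 0 0 0.2 0.9 -0.2 0" --pt "0 0.01 0 0.1 0.8 -0.1 0"

```text
t: 15.2
tool_pos: [0.3992, -0.2026, 0.1342]
tool_rot: [-0.126, 2.548, 0.037]
contact_force: [5.6, -1.6, 2.2]
opening: 0.0164
```

Run:
```python
from stir import *
t=tip(); a=np.degrees(np.arctan2(t[1],t[0]))%360-360; print(a,np.hypot(*t[:2]))
path(arc(a-12,-335,60,15,120),9)
```

```text
-176.15153454740476 58.71183435023699
t 15.2 tip [-58.5794  -3.9406  17.2126] F [ 5.5702 -1.5984  2.2023] tilt 33.85073605322178 q [ 2.4175 -2.8117] op 0.016395714743775346
19
[
[0, 0, 0, 0.2, 0.8, 0.1, 0],
[0, 0, 0, 0, 0.9, 0.1, 0],
[0, -0.01, 0, -0.2, 0.8, 0.1, 0],
[0, 0, 0, -0.2, 0.8, 0.2, 0],
[0, -0.01, 0, -0.3, 0.8, 0.3, 0],
[0, 0, 0, -0.4, 0.6, 0.3, 0],
[0, -0.01, 0, -0.4, 0.6, 0.4, 0],
[0, -0.01, 0, -0.5, 0.5, 0.4, 0],
[0, -0.02, 0, -0.5, 0.3, 0.5, 0],
[0, -0.01, 0, -0.5, 0.3, 0.5, 0],
[0, -0.01, 0, -0.5, 0.1, 0.5, 0],
[0, -0.01, 0, -0.5, -0.1, 0.5, 0],
[0, -0.01, 0, -0.5, -0.1, 0.6, 0],
[0, -0.01, 0, -0.5, -0.3, 0.5, 0],
[0, -0.01, 0, -0.5, -0.4, 0.5, 0],
[0, -0.01, 0, -0.4, -0.5, 0.5, 0],
[0, -0.01, 0, -0.3, -0.6, 0.4, 0],
[0, -0.01, 0, -0.3, -0.6, 0.4, 0],
[0, 0, 0, -0.3, -0.8, 0.3, 0]]
```

jog_arm --pt "0 0 0 0.1 0.8 0 0" --pt "0 0 0 0 0.9 0.1 0" --pt "0 -0.01 0 -0.2 0.8 0.1 0" --pt "0 0 0 -0.2 0.8 0.2 0" --pt "0 -0.01 0 -0.3 0.8 0.3 0" --pt "0 0 0 -0.4 0.6 0.3 0" --pt "0 -0.01 0 -0.4 0.6 0.4 0" --pt "0 -0.01 0 -0.5 0.5 0.4 0" --pt "0 -0.02 0 -0.5 0.3 0.5 0" --pt "0 -0.01 0 -0.5 0.3 0.5 0" --pt "0 -0.01 0 -0.5 0.1 0.5 0" --pt "0 -0.01 0 -0.5 -0.1 0.5 0"

```text
t: 16.2
tool_pos: [0.4487, -0.1345, 0.1302]
tool_rot: [-0.125, 2.454, 0.04]
contact_force: [-16.4, -0.5, 27.1]
opening: 0.0168
```

Run:
```python
from stir import *
save("w7.png",blobs())
t=tip(); a=np.degrees(np.arctan2(t[1],t[0]))%360-360; print(a,np.hypot(*t[:2]))
path(arc(a-12,-345,60,16,120),9)
```

```text
blob px [259. 169.] 409 ball-fit [-64.3  24.   16.2] rms 0.43 mean [-65.7  24.2  25.3] zmax 27.9
blob px [321. 201.] 655 ball-fit [-24.2  62.   16.3] rms 0.51 mean [-30.   61.5  21.7] zmax 28.1
blob px [233. 222.] 2721 ball-fit [-3.5 -5.5 19.7] rms 11.39 mean [-3.4 -5.9 20.9] zmax 28.0
blob px [303. 222.] 893 ball-fit [ 0.5 44.8 17.4] rms 5.46 mean [-1.3 47.  19.9] zmax 29.5
-279.49866394214894 58.08829068850384
t 16.25 tip [ 9.586  57.2919 20.5793] F [-3.9636  0.0529 11.5936] tilt 39.26245378219858 q [ 2.4591 -2.6894] op 0.016536724649685402
8
[
[0, -0.01, 0, -0.3, -0.1, 0.7, 0],
[0, -0.01, 0, -0.4, -0.2, 0.7, 0],
[0, -0.01, 0, -0.4, -0.4, 0.5, 0],
[0, -0.01, 0, -0.4, -0.6, 0.4, 0],
[0, -0.01, 0, -0.3, -0.6, 0.4, 0],
[0, -0.01, 0, -0.3, -0.7, 0.4, 0],
[0, 0, 0, -0.2, -0.7, 0.2, 0],
[0, -0.01, 0, -0.2, -0.8, 0.2, 0]]
```

```bash
cat >> stir.py <<'E'
def parts(name="wrist"):
    im,d,W,c,M=cam(name); z=W[...,2]*1e3; q=loc(W.reshape(-1,3)).reshape(480,640,2); X=np.dstack([q,z]); rr=np.hypot(q[...,0]+2,q[...,1])
    wood=im[...,0].astype(int)-im[...,2]>25
    def comps(m,mn):
        nl,L,s,ce=cv2.connectedComponentsWithStats(m.astype(np.uint8)); return [(X[L==i],ce[i]) for i in range(1,nl) if s[i,4]>=mn]
    balls=[]
    for P,ce in comps((rr<85)&(z>25)&(z<31)&~wood&(z>np.where(rr<70,6,6+(rr-70)*54/44)+6),8):
        f=least_squares(lambda v:np.linalg.norm(P-v,axis=1)-11,[*P[:,:2].mean(0),17]); balls.append(f.x); print("ball",f.x.round(1),"n",len(P),"px",ce.round(),"rms",np.sqrt(np.mean(f.fun**2)).round(2))
    m=(rr<75)&(abs(z-23.3)<1.3)&~wood
    for b in balls: m&=np.hypot(q[...,0]-b[0],q[...,1]-b[1])>12
    for P,ce in comps(cv2.morphologyEx(m.astype(np.uint8),cv2.MORPH_OPEN,np.ones((2,2))),40):
        (cx,cy),rad=cv2.minEnclosingCircle(np.ascontiguousarray(P[:,:2],np.float32)); print("bush?",round(cx,1),round(cy,1),"rad",round(rad,1),"n",len(P),"px",ce.round())
    return im
E
python3 - <<'E'
from stir import *
path([[-2,50,17],[-2,45,14],[-5,38,14]],6)
E
```

```text
t 16.25 tip [ 9.586  57.2919 20.5793] F [-3.9636  0.0529 11.5936] tilt 39.26245378219858 q [ 2.4591 -2.6894] op 0.016536724649685402
5
[
[0, 0.01, 0, 0.3, -0.3, -0.2, 0],
[0, 0, 0, 0.4, -0.3, -0.1, 0],
[0, 0.01, 0, 0.3, -0.4, 0, 0],
[0, 0, 0, 0.1, -0.5, 0.1, 0],
[0, 0, 0, 0.2, -0.5, -0.2, 0]]
```

jog_arm --pt "0 0.01 0 0.3 -0.3 -0.4 0" --pt "0 0 0 0.4 -0.3 -0.2 0" --pt "0 0.01 0 0.3 -0.4 0 0" --pt "0 0 0 0.1 -0.5 0.1 0" --pt "0 0 0 0 0 0 0" --pt "0 0 0 0 0 0 0"

```text
t: 16.75
tool_pos: [0.4351, -0.1491, 0.1207]
tool_rot: [-0.124, 2.484, 0.046]
contact_force: [-0.1, -0.1, -0.5]
opening: 0.0162
```

Run:
```python
from stir import *
im=parts(); save("w8.png",cv2.resize(im[60:330,20:620],(800,360)))
print(tip(),pose()[2]["contact_force"])
```

```text
ball [-64.6  23.9  16.2] n 136 px [281. 204.] rms 0.37
ball [-27.   60.9  16.2] n 140 px [338. 235.] rms 0.44
ball [-13.   24.4  16.3] n 127 px [289. 246.] rms 0.43
ball [  0.3 -33.   16.1] n 111 px [218. 256.] rms 0.5
ball [23.4 -9.1 16.1] n 95 px [253. 269.] rms 0.42
bush? 15.9 -3.4 rad 38.9 n 898 px [259. 252.]
[-9.2585 45.4726  8.9502] [-0.2455 -0.4249  0.1671]
```

View pics/w8.png

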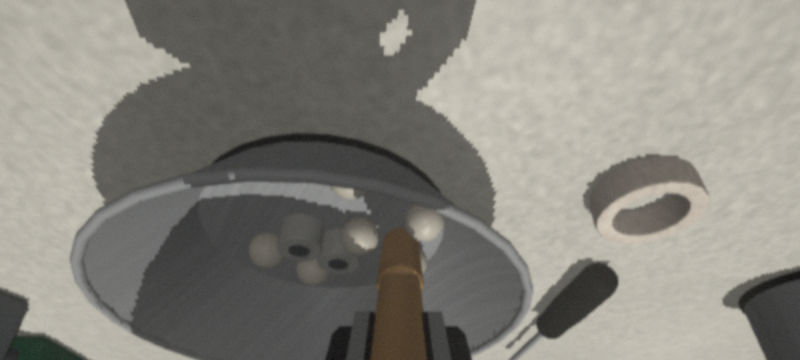

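Cropped wrist view: balls at (345,190), (425,225), (360,237), (265,250) and (312,268), with the sixth hidden behind the stick. The bushes are at (299,250) and (339,264), still side by side. I'll check whether the stick has slipped in the grip.

Run:
```python
from stir import *
im,d,W,c,M=cam("wrist"); p,r,o=pose()
print("bush",loc(px2([(244+0,247.5),(274,258)],.024,c,M)))
m=(im[...,0].astype(int)-im[...,2]>30)&np.isfinite(W[...,0]); T=(W[m]-p)@r.as_matrix(); T=T[(np.abs(T[:,1])<.02)&(abs(T[:,0])<.03)]
for a in np.arange(-.045,.15,.03):
    s=T[(T[:,2]>a)&(T[:,2]<a+.03)]
    if len(s): print(round(a,3),len(s),np.percentile(s[:,0],95),np.percentile(s[:,1],[3,50,97]))
print("z range",np.percentile(T[:,2],[.2,99.8])); s=T[T[:,2]<-.02]; print(np.percentile(s[:,2],[.5,2,5,10]))
path([[-38,40,13],[-42,15,13],[-36,2,13]],7)
```

```text
bush [[ -8.7119 -10.9563]
 [  7.6673  10.2409]]
-0.045 3543 0.012008548046441846 [-0.0074  0.0004  0.0083]
-0.015 1371 0.010959485117020907 [-0.0066  0.0004  0.0079]
0.015 709 0.009272382980405206 [-0.0063  0.0008  0.0083]
0.045 606 0.00908254928608989 [-0.0074  0.0014  0.0105]
0.075 223 0.009099992791255377 [-0.0069  0.0003  0.0074]
0.105 106 0.00755359751935271 [-0.0065 -0.0005  0.0053]
z range [-0.0368  0.1256]
[-0.0368 -0.0364 -0.0362 -0.0359]
t 16.85 tip [-9.0197 45.3877  9.3403] F [-0.4245  0.2138 -0.597 ] tilt 37.59506025142489 q [ 2.4609 -2.727 ] op 0.01676795752215517
10
[
[0, 0.01, 0, 0.4, -0.1, -0.5, 0],
[0, 0, 0, 0.4, -0.1, -0.4, 0],
[0, 0.01, 0, 0.3, -0.2, -0.5, 0],
[0, 0.01, 0, 0.4, -0.1, -0.5, 0],
[0, 0.01, 0, 0.1, -0.5, -0.2, 0],
[0, 0, 0, 0.1, -0.7, 0, 0],
[0, 0, 0, 0.1, -0.7, -0.1, 0],
[0, 0, 0, 0, -0.7, 0, 0],
[0, 0, 0, -0.2, -0.6, 0.2, 0],
[0, -0.01, 0, -0.2, -0.6, 0.1, 0]]
```

```bash
sed -i 's/^TV=.*/TV=np.array([-.002,.0,.138])/' reach.py
python3 - <<'E'
from stir import *
path([[-38,40,13.5],[-42,15,13.5],[-36,0,13.5]],7)
E
```

```text
t 16.85 tip [-4.0185 46.0075 13.1853] F [-0.4245  0.2138 -0.597 ] tilt 37.59506025142489 q [ 2.4609 -2.727 ] op 0.01676795752215517
11
[
[0, 0, 0, 0.5, -0.1, -0.4, 0],
[0, 0.01, 0, 0.5, -0.1, -0.4, 0],
[0, 0.01, 0, 0.4, -0.2, -0.5, 0],
[0, 0.01, 0, 0.4, -0.1, -0.4, 0],
[0, 0.01, 0, 0.4, -0.1, -0.4, 0],
[0, 0, 0, 0.1, -0.7, 0, 0],
[0, 0, 0, 0, -0.7, -0.1, 0],
[0, 0, 0, 0.1, -0.7, 0, 0],
[0, 0, 0, 0, -0.6, 0, 0],
[0, 0, 0, -0.2, -0.7, 0.1, 0],
[0, -0.01, 0, -0.2, -0.6, 0.2, 0]]
```

jog_arm --pt "0 0 0 0.5 -0.1 -0.4 0" --pt "0 0.01 0 0.5 -0.1 -0.4 0" --pt "0 0.01 0 0.4 -0.2 -0.5 0" --pt "0 0.01 0 0.4 -0.1 -0.4 0" --pt "0 0.01 0 0.4 -0.1 -0.4 0" --pt "0 0 0 0.1 -0.7 0 0" --pt "0 0 0 0 -0.7 -0.1 0" --pt "0 0 0 0.1 -0.7 0 0" --pt "0 0 0 0 -0.6 0 0" --pt "0 0 0 -0.2 -0.7 0.1 0" --pt "0 -0.01 0 -0.2 -0.6 0.2 0" --pt "0 0 0 0 0 0 0" --grip_force 120

```text
t: 17.85
tool_pos: [0.4134, -0.1988, 0.1249]
tool_rot: [-0.125, 2.512, 0.044]
contact_force: [-0.6, -0.2, 0.0]
opening: 0.0166
```

Run:
```python
from stir import *
im=parts(); save("w9.png",im)
path([[-15,0,13],[22,0,13]],5)
```

```text
ball [-67.8  12.3  16.4] n 51 px [334. 227.] rms 0.29
ball [-37.6  51.3  16.2] n 126 px [385. 247.] rms 0.47
ball [-16.5  19.   16.3] n 93 px [343. 261.] rms 0.45
ball [  0.8 -33.1  16.2] n 92 px [282. 272.] rms 0.39
ball [16.2 53.4 16.1] n 81 px [379. 280.] rms 0.45
bush? -23.9 -15.4 rad 56.1 n 140 px [299. 264.]
bush? 24.3 17.7 rad 26.7 n 71 px [341. 273.]
t 17.9 tip [-34.9595  -0.17    14.1943] F [-0.5475 -0.2256 -0.4843] tilt 35.90634814894954 q [ 2.4201 -2.8413] op 0.016331809597150998
12
[
[0, 0, 0, -0.3, 0, 0.3, 0],
[0, -0.01, 0, -0.3, 0.1, 0.3, 0],
[0, -0.01, 0, -0.3, 0, 0.3, 0],
[0, 0, 0, -0.2, 0, 0.3, 0],
[0, -0.01, 0, -0.3, 0, 0.3, 0],
[0, -0.01, 0, -0.3, 0, 0.3, 0],
[0, 0, 0, -0.3, 0, 0.3, 0],
[0, -0.01, 0, -0.3, 0, 0.3, 0],
[0, -0.01, 0, -0.3, 0, 0.3, 0],
[0, 0, 0, -0.2, 0, 0.3, 0],
[0, -0.01, 0, -0.3, 0, 0.3, 0],
[0, -0.01, 0, -0.3, 0, 0.3, 0]]
```

jog_arm --pt "0 0 0 -0.3 0 0.3 0" --pt "0 -0.01 0 -0.3 0.1 0.3 0" --pt "0 -0.01 0 -0.3 0 0.3 0" --pt "0 0 0 -0.2 0 0.3 0" --pt "0 -0.01 0 -0.3 0 0.3 0" --pt "0 -0.01 0 -0.3 0 0.3 0" --pt "0 0 0 -0.3 0 0.3 0" --pt "0 -0.01 0 -0.3 0 0.3 0" --pt "0 -0.01 0 -0.3 0 0.3 0" --pt "0 0 0 -0.2 0 0.3 0" --pt "0 -0.01 0 -0.3 0 0.3 0"

```text
t: 18.82
tool_pos: [0.4583, -0.1927, 0.1187]
tool_rot: [-0.123, 2.44, 0.045]
contact_force: [-0.1, 0.7, -0.1]
opening: 0.0162
```

Run:
```python
from stir import *
im=parts(); save("w10.png",cv2.resize(im[60:330,20:620],(800,360)))
path([[15,48,13]],7)
```

```text
ball [-67.3  12.   16.2] n 272 px [337. 176.] rms 0.4
ball [-37.6  51.4  16.2] n 198 px [397. 206.] rms 0.43
ball [-10.8  25.7  16.2] n 144 px [354. 230.] rms 0.46
ball [  6.2 -45.3  16.2] n 122 px [258. 242.] rms 0.38
ball [16.5 53.4 16.2] n 113 px [387. 248.] rms 0.4
ball [ 34.7 -11.4  15.9] n 36 px [301. 260.] rms 0.34
bush? 31.1 -19.9 rad 30.6 n 439 px [290. 245.]
bush? 49.9 18.6 rad 24.7 n 198 px [344. 259.]
t 18.8667 tip [18.5058 -0.0055 14.128 ] F [ 0.888  -0.0718 -0.8443] tilt 40.060921364071774 q [ 2.3789 -2.8821] op 0.016363103832808996
7
[
[0, 0, 0, 0, 0.7, 0, 0],
[0, 0, 0, 0.1, 0.7, -0.1, 0],
[0, 0, 0, 0, 0.7, 0, 0],
[0, 0, 0, 0.1, 0.7, 0, 0],
[0, 0.01, 0, 0, 0.6, 0, 0],
[0, 0, 0, 0.1, 0.7, -0.1, 0],
[0, 0, 0, 0, 0.7, 0, 0]]
```

View pics/w10.png

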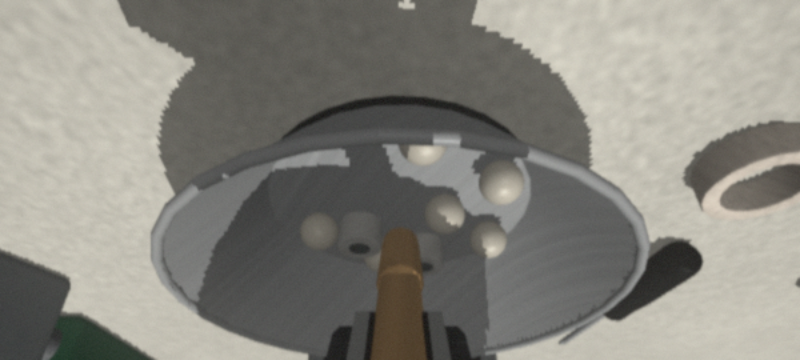

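Cropped wrist view: the stick stands between the bushes at (359,248) and (427,267), and all six balls are visible inside the bowl. Next I'll carry the three +y/near-wall balls (the least moved ones) round by pushing back along the wall.

Run:
```python
from stir import *
path([[42,12,13.5],[46,35,13.5],[40,51,13.5],[-5,53,13.5]],7.5)
```

```text
t 18.8667 tip [18.5058 -0.0055 14.128 ] F [ 0.888  -0.0718 -0.8443] tilt 40.060921364071774 q [ 2.3789 -2.8821] op 0.016363103832808996
15
[
[0, -0.01, 0, -0.4, 0.4, 0.4, 0],
[0, -0.01, 0, -0.4, 0.3, 0.5, 0],
[0, 0, 0, -0.3, 0.4, 0.4, 0],
[0, -0.01, 0, -0.2, 0.5, 0.3, 0],
[0, 0, 0, -0.1, 0.7, 0.1, 0],
[0, 0, 0, -0.1, 0.8, 0.1, 0],
[0, 0, 0, 0, 0.7, 0, 0],
[0, 0, 0, 0.2, 0.7, -0.2, 0],
[0, 0, 0, 0.2, 0.6, -0.2, 0],
[0, 0.01, 0, 0.4, 0.1, -0.5, 0],
[0, 0.01, 0, 0.4, 0, -0.5, 0],
[0, 0.01, 0, 0.4, 0, -0.5, 0],
[0, 0.01, 0, 0.5, 0, -0.5, 0],
[0, 0.01, 0, 0.4, 0.1, -0.4, 0],
[0, 0.01, 0, 0.4, 0, -0.5, 0]]
```

jog_arm --pt "0 -0.01 0 -0.4 0.4 0.4 0" --pt "0 -0.01 0 -0.4 0.3 0.5 0" --pt "0 0 0 -0.3 0.4 0.4 0" --pt "0 -0.01 0 -0.2 0.5 0.3 0" --pt "0 0 0 -0.1 0.7 0.1 0" --pt "0 0 0 -0.1 0.8 0.1 0" --pt "0 0 0 0 0.7 0 0" --pt "0 0 0 0.2 0.7 -0.2 0" --pt "0 0 0 0.2 0.6 -0.2 0" --pt "0 0.01 0 0.4 0.1 -0.5 0" --pt "0 0.01 0 0.4 0 -0.5 0" --pt "0 0.01 0 0.4 0 -0.5 0"

```text
t: 19.87
tool_pos: [0.4517, -0.1415, 0.1199]
tool_rot: [-0.123, 2.439, 0.043]
contact_force: [2.2, -3.6, 1.2]
opening: 0.0164
```

Run:
```python
from stir import *
im=parts(); save("w11.png",im)
path(np.vstack([[-8,53,13.5],arc(105,165,59,13.5,30)]),7.5)
```

```text
ball [-67.5  12.1  16.3] n 223 px [247. 177.] rms 0.43
ball [-37.4  51.6  16.3] n 197 px [317. 206.] rms 0.43
ball [-10.4  25.7  16.2] n 147 px [282. 229.] rms 0.41
ball [-1.2 67.6 16.2] n 136 px [339. 236.] rms 0.41
ball [  6.3 -44.9  16.2] n 125 px [191. 242.] rms 0.43
ball [ 45.1 -13.4  16.2] n 88 px [243. 265.] rms 0.41
bush? 31.2 -26.8 rad 31.1 n 441 px [225. 245.]
bush? 21.7 35.3 rad 53.5 n 151 px [295. 263.]
t 19.9167 tip [17.0252 50.8218 15.3629] F [ 0.7035 -3.7657  1.7256] tilt 40.0458893361797 q [ 2.4602 -2.7485] op 0.01607338592662132
13
[
[0, 0.01, 0, 0.4, 0, -0.4, 0],
[0, 0.01, 0, 0.5, 0.1, -0.5, 0],
[0, 0.01, 0, 0.4, 0, -0.4, 0],
[0, 0.01, 0, 0.5, 0.2, -0.4, 0],
[0, 0.01, 0, 0.4, 0.1, -0.4, 0],
[0, 0.01, 0, 0.4, -0.2, -0.4, 0],
[0, 0.01, 0, 0.4, -0.4, -0.4, 0],
[0, 0.01, 0, 0.3, -0.4, -0.3, 0],
[0, 0.01, 0, 0.4, -0.5, -0.3, 0],
[0, 0, 0, 0.2, -0.6, -0.3, 0],
[0, 0.01, 0, 0.3, -0.6, -0.2, 0],
[0, 0, 0, 0.2, -0.7, -0.2, 0],
[0, 0, 0, 0.1, -0.7, -0.1, 0]]
```

jog_arm --pt "0 0.01 0 0.4 0 -0.4 0" --pt "0 0.01 0 0.5 0.1 -0.5 0" --pt "0 0.01 0 0.4 0 -0.4 0" --pt "0 0.01 0 0.5 0.1 -0.4 0" --pt "0 0.01 0 0.4 0.1 -0.4 0" --pt "0 0.01 0 0.4 -0.2 -0.4 0" --pt "0 0.01 0 0.4 -0.3 -0.4 0" --pt "0 0.01 0 0.3 -0.4 -0.3 0" --pt "0 0.01 0 0.4 -0.5 -0.3 0" --pt "0 0 0 0.2 -0.6 -0.3 0"

```text
t: 20.75
tool_pos: [0.3999, -0.1637, 0.1261]
tool_rot: [-0.127, 2.528, 0.04]
contact_force: [3.7, -2.1, 1.9]
opening: 0.0164
```

Run:
```python
from stir import *
im=parts(); save("w12.png",im)
t=tip();a=np.degrees(np.arctan2(t[1],t[0]))
path(arc(a+10,200,58,13.5,30),7.5)
```

```text
ball [-67.8  12.1  16.4] n 16 px [286. 237.] rms 0.22
ball [-51.4  44.5  16.8] n 103 px [328. 247.] rms 0.86
ball [-47.4  17.7  23.1] n 9 px [307. 253.] rms 0.61
ball [-11.  24.  16.] n 16 px [300. 272.] rms 0.34
ball [-4.4 44.9 16.6] n 12 px [336. 276.] rms 0.15
ball [  6.3 -45.   16.2] n 86 px [230. 282.] rms 0.4
ball [ 45.3 -13.5  16.2] n 59 px [270. 301.] rms 0.33
bush? 31.2 -28.5 rad 30.9 n 300 px [258. 285.]
t 20.8 tip [-46.5182  34.2615  14.0062] F [ 3.7519 -2.1382  2.1142] tilt 34.959570171278926 q [ 2.4887 -2.747 ] op 0.016336829249517796
8
[
[0, 0.01, 0, 0.2, -0.6, -0.2, 0],
[0, 0, 0, 0.2, -0.7, -0.2, 0],
[0, 0, 0, 0.2, -0.6, -0.1, 0],
[0, 0.01, 0, 0.1, -0.7, -0.1, 0],
[0, 0, 0, 0, -0.7, 0, 0],
[0, 0, 0, 0, -0.8, 0, 0],
[0, -0.01, 0, -0.1, -0.7, 0.1, 0],
[0, 0, 0, -0.2, -0.6, 0.1, 0]]
```

jog_arm --pt "0 0.01 0 0.2 -0.6 -0.2 0" --pt "0 0 0 0.3 -0.7 -0.2 0" --pt "0 0 0 0.2 -0.6 -0.1 0" --pt "0 0.01 0 0.1 -0.7 -0.1 0" --pt "0 0 0 0 -0.7 0 0" --pt "0 0 0 0 -0.8 0 0" --pt "0 -0.01 0 -0.1 -0.7 0.1 0" --pt "0 0 0 -0.2 -0.6 0.1 0" --pt "0 0 0 -0.2 -0.6 0.2 0"

```text
t: 21.55
tool_pos: [0.4002, -0.2228, 0.1222]
tool_rot: [-0.128, 2.545, 0.045]
contact_force: [0.0, 0.3, -1.7]
opening: 0.0162
```

Run:
```python
from stir import *
im=parts(); save("w13.png",im)
path([[-35,-5,13.5],[-15,0,13.5],[12,0,13.5]],7.5)
```

```text
ball [-57.7  36.1  16.2] n 94 px [394. 253.] rms 0.42
ball [-11.   23.8  16.2] n 92 px [372. 283.] rms 0.45
ball [-0.1 43.1 16.2] n 85 px [392. 288.] rms 0.42
ball [  4.1 -45.3  15.6] n 38 px [294. 291.] rms 0.49
bush? -30.4 17.6 rad 105.0 n 224 px [380. 309.]
t 21.6 tip [-53.9658 -23.657    9.1155] F [ 0.02   -0.0636 -0.0361] tilt 34.033097490129855 q [ 2.3898 -2.8834] op 0.016668599303676555
10
[
[0, -0.01, 0, -0.3, 0.6, 0.2, 0],
[0, -0.01, 0, -0.4, 0.5, 0.2, 0],
[0, -0.01, 0, -0.4, 0.5, 0.2, 0],
[0, 0, 0, -0.4, 0.4, 0.3, 0],
[0, -0.01, 0, -0.5, 0.2, 0.4, 0],
[0, -0.01, 0, -0.4, 0.2, 0.4, 0],
[0, -0.01, 0, -0.5, 0.1, 0.5, 0],
[0, -0.01, 0, -0.4, 0, 0.4, 0],
[0, -0.01, 0, -0.5, 0, 0.5, 0],
[0, -0.01, 0, -0.4, 0, 0.5, 0]]
```

jog_arm --pt "0 -0.01 0 -0.4 0.6 0.1 0" --pt "0 -0.01 0 -0.5 0.5 0.1 0" --pt "0 -0.01 0 -0.4 0.5 0.2 0" --pt "0 0 0 -0.4 0.4 0.3 0" --pt "0 0 0 0 0 0 0"

```text
t: 22.02
tool_pos: [0.4177, -0.2003, 0.1284]
tool_rot: [-0.129, 2.511, 0.043]
contact_force: [0.0, -0.3, 0.3]
opening: 0.0169
```

```bash
cat >> stir.py <<'E'
def bushes(name="wrist"):
    from scipy.spatial import cKDTree
    im,d,W,c,M=cam(name); z=W[...,2]*1e3; q=loc(W.reshape(-1,3)).reshape(480,640,2); rr=np.hypot(q[...,0],q[...,1])
    wood=cv2.dilate((im[...,0].astype(int)-im[...,2]>25).astype(np.uint8),np.ones((3,3)))>0
    P=q[(rr<80)&(z>22.8)&(z<25)&~wood]; hi=q[(rr<80)&(z>25.8)&(z<29)&~wood]
    g=np.array([(x,y) for x in range(-62,63) for y in range(-62,63)],float); T=cKDTree(P);H=cKDTree(hi)
    n=lambda T,r:np.array([len(a) for a in T.query_ball_point(g,r)])
    s=n(T,12.5)-2.*(n(T,17)-n(T,13))*0.5-3.*n(H,12)
    for _ in range(3):
        i=s.argmax(); print("bush cand",g[i],s[i]); s[np.hypot(*(g-g[i]).T)<24]=-1e9
    return im
E
python3 - <<'E'
from stir import *
parts(); im=bushes(); save("w14.png",im); print(tip())
p,r,o=pose(); v,u=np.mgrid[:480,:640]
c=vision.calibration("wrist"); H=np.array(c["hand_eye"]);T=np.eye(4);T[:3,:3]=r.as_matrix();T[:3,3]=p;M=T@H
g=cv2.cvtColor(im,cv2.COLOR_RGB2GRAY); nl,L,s,ce=cv2.connectedComponentsWithStats((g<35).astype(np.uint8))
for i in range(1,nl):
    if 8<s[i,4]<150:
        l=loc(px2([ce[i]],.024,c,M))[0]
        if np.hypot(*l)<75: print("dark hole",l,s[i,4],ce[i])
E
```

```text
ball [-68.1  -5.   16.2] n 100 px [314. 217.] rms 0.33
ball [-57.9  36.2  16.2] n 157 px [371. 224.] rms 0.41
ball [-35.6   5.9  19. ] n 23 px [324. 247.] rms 1.18
ball [-36.2 -16.2  22.7] n 13 px [310. 248.] rms 0.65
ball [-11.   24.1  16.2] n 102 px [350. 259.] rms 0.47
ball [-0.2 42.9 16.1] n 84 px [372. 265.] rms 0.41
ball [  6.  -45.2  16.2] n 86 px [270. 269.] rms 0.47
bush? -4.1 -18.8 rad 66.1 n 242 px [294. 272.]
bush? 54.7 35.1 rad 20.3 n 259 px [360. 288.]
bush cand [46. 36.] 211.0
bush cand [ 13. -23.] 194.0
bush cand [-62.  20.] 31.0
[-30.7509  -3.7132  18.2772]
```

Run:
```python
from stir import *
path([[-48,14,13.5],[-56,12,13.5],[-58,-12,13.5],[-50,-16,14],[-45,-16,55]],7)
```

```text
t 22.1167 tip [-30.7509  -3.7132  18.2772] F [ 0.4734 -0.1134 -0.1301] tilt 35.985428788140744 q [ 2.406  -2.8392] op 0.016688046480330922
16
[
[0, 0, 0, 0.4, 0.5, -0.2, 0],
[0, 0.01, 0, 0.4, 0.5, -0.1, 0],
[0, 0.01, 0, 0.3, 0.4, -0.2, 0],
[0, 0, 0, 0.4, 0.3, -0.2, 0],
[0, 0.01, 0, 0.4, -0.2, -0.4, 0],
[0, 0, 0, 0, -0.6, 0, 0],
[0, 0, 0, 0.1, -0.7, 0, 0],
[0, 0, 0, 0, -0.7, -0.1, 0],
[0, 0, 0, -0.2, -0.5, 0.2, 0],
[0, -0.01, 0, -0.4, -0.2, 0.2, 0],
[0, 0, 0, -0.4, 0, -0.5, 0],
[0, 0, 0, -0.5, 0, -0.5, 0],
[0, 0, 0, -0.4, 0, -0.5, 0],
[0, 0, 0, -0.4, 0, -0.5, 0],
[0, 0, 0, -0.5, 0, -0.5, 0],
[0, 0, 0, -0.4, 0, -0.5, 0]]
```

jog_arm --pt "0 0 0 0.4 0.5 -0.2 0" --pt "0 0.01 0 0.4 0.5 -0.1 0" --pt "0 0.01 0 0.3 0.4 -0.2 0" --pt "0 0 0 0.4 0.3 -0.2 0" --pt "0 0.01 0 0.4 -0.2 -0.4 0" --pt "0 0 0 0 -0.6 0 0" --pt "0 0 0 0.1 -0.7 0 0" --pt "0 0 0 0 -0.7 -0.1 0" --pt "0 0 0 0 -0.6 0 0" --pt "0 0 0 0 -0.6 0 0" --pt "0 0 0 -0.2 -0.5 0.2 0" --pt "0 -0.01 0 -0.4 -0.2 0.2 0"

```text
t: 23.12
tool_pos: [0.4042, -0.2283, 0.127]
tool_rot: [-0.126, 2.531, 0.04]
contact_force: [-0.2, 0.3, -0.7]
opening: 0.0164
```

jog_arm --pt "0 0 0 -0.7 0 -1 0" --pt "0 0 0 -0.9 0 -1 0" --pt "0 0 0 -0.9 0 -1 0" --pt "0 0 0 -0.9 0 -1 0" --pt "0 0 0 0 0 0 0" --pt "0 0 0 0 0 0 0"

```text
t: 23.62
tool_pos: [0.4096, -0.2273, 0.1816]
tool_rot: [-0.129, 2.529, 0.036]
contact_force: [-0.4, 0.1, -2.1]
opening: 0.0163
```

Run:
```python
from stir import *
parts(); bushes()
im,d,W,c,M=cam("wrist"); p,r,o=pose()
m=(im[...,0].astype(int)-im[...,2]>30)&np.isfinite(W[...,0]); T=(W[m]-p)@r.as_matrix(); T=T[(np.abs(T[:,1])<.02)&(abs(T[:,0])<.03)]
for a in np.arange(-.045,.15,.03):
    s=T[(T[:,2]>a)&(T[:,2]<a+.03)]
    if len(s): print(round(a,3),len(s),np.percentile(s[:,0],95),np.percentile(s[:,1],[3,50,97]))
print(np.percentile(T[T[:,2]<-.02][:,2],2))
path([[30,-48,52]],15)
```

```text
ball [-68.5 -14.5  16.2] n 150 px [336. 176.] rms 0.48
ball [-57.8  36.1  16.2] n 123 px [396. 185.] rms 0.54
ball [-10.6  24.   16.2] n 92 px [374. 221.] rms 0.48
ball [-0.5 43.1 16.2] n 91 px [393. 227.] rms 0.54
ball [  6.  -45.4  16.1] n 80 px [303. 232.] rms 0.42
ball [ 45.  -13.1  16.1] n 43 px [335. 253.] rms 0.46
bush? 26.5 -24.6 rad 25.1 n 301 px [327. 235.]
bush? 53.9 35.5 rad 18.7 n 246 px [380. 253.]
bush cand [ 13. -22.] 232.0
bush cand [46. 37.] 190.0
bush cand [-26.  31.] 11.0
-0.045 2885 0.013306226726042137 [-0.0072  0.0002  0.0083]
-0.015 489 0.010765550990595472 [-0.0054 -0.0002  0.0075]
0.015 183 0.006513875221676618 [-0.0051 -0.0004  0.0075]
0.045 289 0.002376352478875791 [-0.0079  0.0006  0.0097]
0.075 50 0.0012355510670827032 [-0.0081 -0.0025  0.0049]
0.105 19 -0.0030972592040191533 [-0.0067 -0.0023  0.005 ]
-0.03740164122604898
t 23.7667 tip [-44.8615 -27.6728  66.4059] F [-0.1583 -0.9156 -0.028 ] tilt 34.80163215266919 q [ 2.3331 -2.8081] op 0.01636502083724687
6
[
[0, -0.02, 0, -0.6, -0.3, 0.9, 0],
[0, -0.02, 0, -0.6, -0.3, 1, 0],
[0, -0.01, 0, -0.7, -0.3, 0.9, 0],
[0, -0.02, 0, -0.6, -0.4, 1, 0],
[0, -0.02, 0, -0.6, -0.3, 0.9, 0],
[0, -0.02, 0, -0.5, -0.3, 1, 0]]
```

```bash
sed -i 's/^TV=.*/TV=np.array([-.013,-.001,.137])/' reach.py; sed -i 's/^def tl.*/def tl(x): return 34.5+x*3\/45/' reach.py
python3 - <<'E'
from stir import *
path([[30,-49,50],[30,-49,14]],13)
E
```

```text
t 23.7667 tip [-36.4151 -28.8031  73.5039] F [-0.1583 -0.9156 -0.028 ] tilt 34.80163215266919 q [ 2.3331 -2.8081] op 0.01636502083724687
9
[
[0, 0.03, 0, -1.2, -0.3, 0.9, 0],
[0, -0.01, 0, -0.5, -0.3, 1, 0],
[0, -0.01, 0, -0.5, -0.3, 0.9, 0],
[0, -0.01, 0, -0.6, -0.4, 1, 0],
[0, -0.02, 0, -0.5, -0.3, 0.9, 0],
[0, -0.01, 0, -0.5, -0.3, 1, 0],
[0, 0, 0, 0.7, 0, 1, 0],
[0, 0, 0, 0.8, 0, 1, 0],
[0, 0, 0, 0.7, 0, 1, 0]]
```

jog_arm --pt "0 0.01 0 -0.8 -0.3 0.9 0" --pt "0 0 0 -0.7 -0.3 1 0" --pt "0 -0.01 0 -0.6 -0.3 0.9 0" --pt "0 0 0 -0.7 -0.4 1 0" --pt "0 -0.01 0 -0.6 -0.3 0.9 0" --pt "0 0 0 -0.6 -0.3 1 0" --pt "0 0 0 0 0 0 0" --pt "0 0 0 0 0 0 0"

```text
t: 24.43
tool_pos: [0.4754, -0.2384, 0.1539]
tool_rot: [-0.127, 2.523, 0.044]
contact_force: [0.2, 0.2, -0.1]
opening: 0.0164
```

Run:
```python
from stir import *
path([[30,-49,14]],13)
```

```text
t 24.4333 tip [ 29.4423 -48.2611  49.5853] F [ 0.1857  0.2255 -0.1322] tilt 35.30849178073387 q [ 2.2239 -2.7874] op 0.016427418507120647
3
[
[0, -0.02, 0, 0.9, 0, 1, 0],
[0, 0, 0, 0.7, 0, 1, 0],
[0, 0, 0, 0.7, 0, 0.9, 0]]
```

jog_arm --pt "0 0 0 0.7 0 1 0" --pt "0 0 0 0.7 0 1 0" --pt "0 0 0 0.6 0 0.9 0" --pt "0 0 0 0.4 0 -0.3 0" --pt "0 0 0 0.4 0 -0.3 0" --pt "0 0 0 0.4 0 -0.3 0" --pt "0 0 0 0 0 0 0" --pt "0 0 0 -0.2 0 0.1 0" --pt "0 0 0 -0.6 0 -0.9 0" --pt "0 0 0 -0.7 0 -1 0" --pt "0 0 0 -0.7 0 -1 0" --pt "0 0 0 0 0 0 0"

```text
t: 25.43
tool_pos: [0.4644, -0.2418, 0.1602]
tool_rot: [-0.128, 2.517, 0.035]
contact_force: [-0.2, -0.4, 0.3]
opening: 0.0162
```

Run:
```python
from stir import *
parts(); bushes(); path([[40,8,47]],13)
```

```text
ball [-68.1 -14.6  16.2] n 250 px [371. 137.] rms 0.51
ball [-57.6  35.8  16.2] n 231 px [444. 150.] rms 0.5
ball [-10.6  23.7  16.1] n 142 px [411. 197.] rms 0.55
ball [ -5.7 -42.5  16.2] n 137 px [327. 202.] rms 0.47
ball [-0.1 43.1 16.2] n 137 px [433. 206.] rms 0.48
ball [ 45.3 -13.5  16.2] n 91 px [358. 239.] rms 0.43
bush? 25.9 -23.9 rad 24.5 n 462 px [352. 216.]
bush? 53.1 36.9 rad 18.4 n 357 px [413. 238.]
bush cand [ 14. -22.] 374.0
bush cand [46. 36.] 291.0
bush cand [-24.  14.] 20.0
t 25.5333 tip [ 17.6948 -49.8088  53.3852] F [-0.1211 -0.5159 -0.4688] tilt 35.47637437045842 q [ 2.242  -2.8052] op 0.01638542221811269
5
[
[0, -0.01, 0, -0.2, 1.2, 0.4, 0],
[0, 0, 0, -0.2, 1.1, 0.3, 0],
[0, -0.01, 0, -0.2, 1.2, 0.4, 0],
[0, 0, 0, -0.2, 1.1, 0.3, 0],
[0, -0.01, 0, -0.2, 1.2, 0.4, 0]]
```

jog_arm --pt "0 -0.01 0 -0.2 1.2 0.3 0" --pt "0 0 0 -0.2 1.2 0.3 0" --pt "0 0 0 -0.3 1.2 0.3 0" --pt "0 0 0 -0.3 1.2 0.3 0" --pt "0 0 0 -0.2 1.2 0.3 0" --pt "0 0 0 0 0 0 0" --pt "0 0 0 0 0 0 0"

```text
t: 26.12
tool_pos: [0.4752, -0.1775, 0.1498]
tool_rot: [-0.128, 2.512, 0.044]
contact_force: [-0.0, -0.4, -0.7]
opening: 0.0165
```

Run:
```python
from stir import *
bushes(); path([[40,9,15]],13)
```

```text
bush cand [ 14. -22.] 461.0
bush cand [46. 37.] 339.0
bush cand [-16. -29.] 28.0
t 26.1667 tip [37.4404 11.3814 46.9105] F [-0.6708  0.2364 -0.3741] tilt 35.956412981602526 q [ 2.3104 -2.6768] op 0.016300941082363584
3
[
[0, -0.02, 0, 0.8, -0.1, 0.9, 0],
[0, 0, 0, 0.6, 0, 0.9, 0],
[0, 0, 0, 0.6, -0.1, 0.9, 0]]
```

jog_arm --pt "0 0 0 0.6 -0.1 0.9 0" --pt "0 0 0 0.6 0 0.9 0" --pt "0 0 0 0.6 -0.1 0.9 0" --pt "0 0 0 0 -0.5 0 0" --pt "0 0 0 0 -0.6 0 0" --pt "0 0 0 0 -0.6 0 0" --pt "0 0 0 0 0 0 0" --pt "0 0 0 0 0.3 0 0" --pt "0 0 0 -0.6 0 -0.9 0" --pt "0 0 0 -0.7 0 -1 0" --pt "0 0 0 -0.7 0 -1 0" --pt "0 0 0 0 0 0 0"

```text
t: 27.17
tool_pos: [0.4794, -0.1961, 0.1589]
tool_rot: [-0.128, 2.505, 0.035]
contact_force: [0.1, -0.9, 0.0]
opening: 0.0165
```

Run:
```python
from stir import *
parts(); bushes(); 
path([[-10,-3,70],[-50,0,105]],14)
```

```text
ball [-68.4 -14.3  16.3] n 332 px [302. 109.] rms 0.54
ball [-57.5  36.1  16.3] n 290 px [384. 124.] rms 0.54
ball [-10.6  24.   16.2] n 171 px [359. 178.] rms 0.46
ball [ -5.7 -42.5  16.2] n 166 px [270. 184.] rms 0.48
ball [ 0.  43.1 16.2] n 171 px [383. 188.] rms 0.49
ball [ 49.5 -38.2  16.2] n 95 px [283. 228.] rms 0.4
bush? 25.3 -24.2 rad 24.3 n 539 px [299. 199.]
bush? 53.4 35.3 rad 19.6 n 419 px [369. 224.]
bush cand [ 14. -22.] 445.0
bush cand [46. 36.] 340.0
bush cand [-26.  18.] 22.0
t 27.2667 tip [38.6981 -6.2746 52.7218] F [-0.5803 -0.2132 -1.1289] tilt 36.120621134183125 q [ 2.2825 -2.7069] op 0.01622704818874737
8
[
[0, 0, 0, 0.8, 0, -1.1, 0],
[0, 0.01, 0, 0.5, 0.1, -1.1, 0],
[0, 0.02, 0, 0.6, 0.1, -1.1, 0],
[0, 0.01, 0, 0.5, 0, -1.1, 0],
[0, 0.01, 0, 0.2, 0.1, -1.2, 0],
[0, 0.01, 0, 0.2, 0.1, -1.3, 0],
[0, 0.01, 0, 0.2, 0, -1.3, 0],
[0, 0.02, 0, 0.2, 0.1, -1.3, 0]]
```

jog_arm --pt "0 0 0 0.6 0 -1.1 0" --pt "0 0.01 0 0.5 0.1 -1.1 0" --pt "0 0.02 0 0.6 0.1 -1.1 0" --pt "0 0.01 0 0.5 0 -1.1 0" --pt "0 0.01 0 0.2 0.1 -1.2 0" --pt "0 0.01 0 0.2 0.1 -1.3 0" --pt "0 0.01 0 0.2 0 -1.3 0" --pt "0 0 0 0 0 0 0" --pt "0 0 0 0 0 0 0"

```text
t: 28.02
tool_pos: [0.4085, -0.198, 0.2056]
tool_rot: [-0.129, 2.58, 0.036]
contact_force: [-0.3, 0.5, -0.6]
opening: 0.0164
```

Run:
```python
from stir import *
import stir
Z=np.load("w2.npz"); A=(Z["im"],Z["d"],Z["W"],None,Z["M"]); real=stir.cam
stir.cam=lambda n:A; print("INITIAL"); parts(); bushes(); stir.cam=real; print("NOW"); save("w15.png",parts()); bushes(); print(tip(),pose()[2]["t"])
```

```text
INITIAL
ball [-53.2   4.8  16.2] n 111 px [324. 165.] rms 0.53
ball [-31.1 -40.5  16.2] n 100 px [278. 183.] rms 0.52
ball [-25.2  48.   16.2] n 87 px [368. 186.] rms 0.54
ball [24.1 45.5 16. ] n 65 px [361. 216.] rms 0.51
ball [ 24.  -41.6  16.2] n 63 px [283. 217.] rms 0.46
bush? 2.5 -10.5 rad 23.9 n 321 px [309. 196.]
bush? 18.9 15.7 rad 25.3 n 295 px [333. 205.]
bush cand [-10. -11.] 240.0
bush cand [ 5. 13.] 223.0
bush cand [  8. -41.] 16.0
NOW
ball [-68.4 -14.4  16.2] n 140 px [301. 166.] rms 0.58
ball [-57.5  36.4  16.2] n 131 px [358. 175.] rms 0.49
ball [-10.5  23.8  16.2] n 89 px [342. 211.] rms 0.45
ball [ -5.8 -42.4  16.2] n 83 px [276. 215.] rms 0.48
ball [ 0.1 43.  16.3] n 87 px [360. 218.] rms 0.48
ball [ 49.4 -38.4  16.1] n 60 px [285. 248.] rms 0.51
bush? 26.0 -20.3 rad 24.2 n 306 px [299. 227.]
bush? 53.1 35.6 rad 18.3 n 243 px [352. 245.]
bush cand [ 13. -22.] 226.0
bush cand [46. 36.] 193.0
bush cand [-21. -37.] 14.0
[-38.8001   0.1785  94.8627] 28.1167
```

Run:
```python
from stir import *
im,d,W,c,M=cam("wrist"); p,r,o=pose()
m=(im[...,0].astype(int)-im[...,2]>25)&np.isfinite(W[...,0]); T=(W[m]-p)@r.as_matrix(); T=T[(np.abs(T[:,1])<.005)&(abs(T[:,0])<.025)]
zz=np.arange(-.034,.05,.006); xs=[np.median(T[(abs(T[:,2]-z)<.003)][:,0]) if (abs(T[:,2]-z)<.003).sum()>5 else np.nan for z in zz]; xs=np.array(xs); print(np.c_[zz,xs].T)
g=np.isfinite(xs); f=np.polyfit(zz[g],xs[g],1); print(f,np.degrees(np.arctan(f[0])))
ph=-np.arctan(f[0]); topz=np.percentile(T[:,2],1); tipv=[np.polyval(f,topz)-.007/np.cos(ph)-.175*np.sin(ph),0,topz+.175*np.cos(ph)]; print("TV",tipv,topz)
t=np.radians(36)-ph; F=ori(0,t); fin=np.array([.606,.184,.018])-F.apply(tipv); print("final TCP",fin,"tool tilt",np.degrees(t))
V=np.array([.42,.03,.26]); A=fin+[0,0,.105]; t0=np.arccos(-r.as_matrix()[2,2]); T2=[]
for k in range(1,10): u=k/9; T2.append((p+(V-p)*u,ori(.1*(1-u/2),t0+(t-t0)*u/2)))
for k in range(1,10): u=k/9; T2.append((V+(A-V)*u,ori(.05*(1-u),t0+(t-t0)*(.5+u/2))))
rows(p,r,T2,0); print(A)
```

```text
[[-0.034  -0.028  -0.022  -0.016  -0.01   -0.004   0.002   0.008   0.014
   0.02    0.026   0.032   0.038   0.044 ]
 [ 0.01    0.0136  0.0126  0.0116  0.0106  0.0097  0.0088  0.0077  0.0068
   0.0058  0.0049  0.0039  0.0029  0.0019]]
[-0.1399  0.0086] -7.963323837621195
TV [np.float64(-0.017507840697823553), 0, np.float64(0.13619829513505394)] -0.03711417169400294
final TCP [0.5265 0.184  0.13  ] tool tilt 28.036676162378807
[
[0.01, 0, 0, -0.7, 2.5, -0.3, 0],
[0, 0.01, 0.01, -0.6, 2.5, -0.4, 0],
[0, 0, 0, -0.6, 2.5, -0.3, 0],
[0, 0.01, 0.01, -0.6, 2.5, -0.4, 0],
[0.01, 0, 0, -0.6, 2.5, -0.3, 0],
[0, 0, 0.01, -0.6, 2.5, -0.4, 0],
[0, 0.01, 0, -0.6, 2.5, -0.4, 0],
[0.01, 0, 0.01, -0.6, 2.5, -0.4, 0],
[0, 0, 0, -0.5, 2.6, -0.4, 0],
[0, 0.01, 0.01, -1, 1.6, 0.9, 0],
[0, 0, 0, -0.9, 1.7, 0.8, 0],
[0.01, 0.01, 0.01, -1, 1.6, 0.9, 0],
[0, 0, 0, -0.9, 1.7, 0.9, 0],
[0, 0, 0.01, -1, 1.7, 0.8, 0],
[0, 0.01, 0, -0.9, 1.7, 0.8, 0],
[0.01, 0, 0.01, -0.9, 1.6, 0.9, 0],
[0, 0, 0, -0.9, 1.8, 0.8, 0],
[0, 0.01, 0.01, -1, 1.7, 0.8, 0]]
[0.5265 0.184  0.235 ]
```

jog_arm --pt "0.01 0 0 -0.7 2.5 -0.3 0" --pt "0 0.01 0.01 -0.6 2.5 -0.4 0" --pt "0 0 0 -0.6 2.5 -0.3 0" --pt "0 0.01 0.01 -0.6 2.5 -0.4 0" --pt "0.01 0 0 -0.6 2.5 -0.3 0" --pt "0 0 0.01 -0.6 2.5 -0.4 0" --pt "0 0.01 0 -0.6 2.5 -0.4 0" --pt "0.01 0 0.01 -0.6 2.5 -0.4 0" --pt "0 0 0 -0.5 2.6 -0.4 0" --pt "0 0.01 0.01 -1 1.6 0.9 0" --pt "0 0 0 -0.9 1.7 0.8 0" --pt "0.01 0.01 0.01 -1 1.6 0.9 0"

```text
t: 29.17
tool_pos: [0.4558, 0.0825, 0.2518]
tool_rot: [-0.041, 2.634, 0.006]
contact_force: [-1.5, -0.0, -0.1]
opening: 0.0163
```

jog_arm --pt "0 0 0 -0.9 1.7 0.9 0" --pt "0 0 0.01 -1 1.7 0.8 0" --pt "0 0.01 0 -0.9 1.7 0.8 0" --pt "0.01 0 0.01 -0.9 1.6 0.9 0" --pt "0 0 0 -0.9 1.8 0.8 0" --pt "0 0.01 0.01 -1 1.7 0.8 0" --pt "0 0 0 0 0 0 0" --pt "0 0 0 0 0 0 0"

```text
t: 29.83
tool_pos: [0.5267, 0.1849, 0.2338]
tool_rot: [0.001, 2.657, 0.002]
contact_force: [0.2, -0.8, -0.1]
opening: 0.0161
```

```bash
cat > potfit.py <<'E'
from stir import *
def pot(W,im):
    z=W[...,2]; wood=im[...,0].astype(int)-im[...,2]>15; near=np.hypot(W[...,0]-.585,W[...,1]-.183)<.055
    P=W[near&(z>.074)&(z<.084)&~wood]; f=least_squares(lambda q:np.hypot(P[:,0]-q[0],P[:,1]-q[1])-.0363,[.585,.183],loss='soft_l1',f_scale=.001); return f.x,len(P),np.sqrt(np.mean(f.fun**2))
def stickaxis(im,W,p,r):
    m=(im[...,0].astype(int)-im[...,2]>25)&np.isfinite(W[...,0]); T=(W[m]-p)@r.as_matrix(); T=T[(np.abs(T[:,1])<.005)&(abs(T[:,0])<.03)]
    topz=np.percentile(T[:,2],1); zz=np.arange(-.028,.05,.006); xs=np.array([np.median(T[abs(T[:,2]-a)<.003][:,0]) for a in zz]); f=np.polyfit(zz,xs,1); ph=-np.arctan(f[0])
    return ph,np.array([np.polyval(f,topz)-.007/np.cos(ph)-.175*np.sin(ph),0,topz+.175*np.cos(ph)])
E
python3 - <<'E'
from potfit import *
for n in("top","scene"): a=cam(n); print(n,pot(a[2],a[0]))
Z=np.load("top0.npz"); print("top before",pot(Z["W"],Z["im"]));Z=np.load("scene0.npz"); print("scene before",pot(Z["W"],Z["im"]));Z=np.load("w1.npz"); print("w before",pot(Z["W"],Z["im"]))
p,r,o=pose(); im,d,W,c,M=cam("wrist"); print("wrist",pot(W,im)); ph,tv=stickaxis(im,W,p,r); print(np.degrees(ph),tv)
t=np.arccos(-r.as_matrix()[2,2]); print(o["t"],p,np.degrees(t),"stick tilt",np.degrees(t+ph),"tip",p+r.apply(tv),r.as_matrix()[:,2],o["q"])
im0=im.copy(); save("w16.png",im)
E
```

```text
top (array([0.584 , 0.1831]), 82, np.float64(0.0011401438524268825))
scene (array([0.585 , 0.1822]), 168, np.float64(0.0021483616361293763))
top before (array([0.5841, 0.1829]), 171, np.float64(0.0012390625722924014))
scene before (array([0.585 , 0.1823]), 147, np.float64(0.00216545530774697))
w before (array([0.5823, 0.184 ]), 1035, np.float64(0.0011964452060200601))
wrist (array([0.5824, 0.1839]), 1406, np.float64(0.0010949259986979373))
9.139496625460355 [-0.0197  0.      0.1356]
29.9333 [0.5266 0.1838 0.2348] 27.880589627544566 stick tilt 37.02008625300492 tip [0.6074 0.1838 0.1241] [ 0.4676  0.0003 -0.8839] [ 0.2576 -0.3666  2.067  -0.1442  0.9732 -1.2576]
```

Run:
```python
from potfit import *
p,r,o=pose(); ph=np.radians(9.14); tv=np.array([-.0197,0,.1356]); F=ori(0,np.radians(30)-ph); tgt=np.array([.602,.1835,.016]); fin=tgt-F.apply(tv); print(fin)
A=fin+[0,0,.105]; t0=np.radians(27.9);t1=np.radians(30)-ph
T=[(p+(A-p)*k/3,ori(0,t0+(t1-t0)*k/3)) for k in(1,2,3)]+[(A-[0,0,.01*k],F) for k in range(1,10)]
rows(p,r,T,0)
```

```text
[0.5353 0.1835 0.1357]
[
[0, 0.04, 0, -0.3, 0, 0, 0],
[0, 0.04, 0, -0.4, 0, -0.1, 0],
[0, 0.04, 0, -0.3, 0, 0, 0],
[0, 0, 0, 0.3, 0, 0.9, 0],
[0, 0, 0, 0.4, 0, 0.9, 0],
[0, 0, 0, 0.4, 0, 1, 0],
[0, 0, 0, 0.3, 0, 0.9, 0],
[0, 0, 0, 0.4, 0, 0.9, 0],
[0, 0, 0, 0.3, 0, 1, 0],
[0, 0, 0, 0.4, 0, 0.9, 0],
[0, 0, 0, 0.4, 0, 0.9, 0],
[0, 0, 0, 0.3, 0, 1, 0]]
```

Going down in two stages, with a check above the rim.

jog_arm --pt "0 0.04 0 -0.3 0 0 0" --pt "0 0.04 0 -0.4 0 -0.1 0" --pt "0 0.04 0 -0.3 0 0 0" --pt "0 0 0 0.3 0 0.9 0" --pt "0 0 0 0.4 0 0.9 0" --pt "0 0 0 0 0 0 0" --pt "0 0 0 0 0 0 0"

```text
t: 30.57
tool_pos: [0.5341, 0.1835, 0.2192]
tool_rot: [0.004, 2.776, 0.001]
contact_force: [-0.7, 0.1, -1.1]
opening: 0.0164
```

Run:
```python
from potfit import *
p,r,o=pose(); im,d,W,c,M=cam("wrist"); print("wrist",pot(W,im)); ph,tv=stickaxis(im,W,p,r); t=np.arccos(-r.as_matrix()[2,2])
print(np.degrees(t),np.degrees(t+ph),tv,"tip",p+r.apply(tv))
F=ori(0,t); tgt=np.array([.602,.1835,.016]); fin=tgt-F.apply(tv); T=[(np.r_[fin[:2],p[2]],F)]+[(np.r_[fin[:2],p[2]+(fin[2]-p[2])*k/7],F) for k in range(1,8)]
rows(p,r,T,0)
```

```text
wrist (array([0.5825, 0.1839]), 1330, np.float64(0.0011370841908491971))
20.92386104443624 nan [nan  0. nan] tip [nan nan nan]
[
[0, 0, 0, nan, nan, nan, 0],
[0, 0, 0, nan, nan, nan, 0],
[0, 0, 0, nan, nan, nan, 0],
[0, 0, 0, nan, nan, nan, 0],
[0, 0, 0, nan, nan, nan, 0],
[0, 0, 0, nan, nan, nan, 0],
[0, 0, 0, nan, nan, nan, 0],
[0, 0, 0, nan, nan, nan, 0]]
  return _methods._mean(a, axis=axis, dtype=dtype,
  ret = ret.dtype.type(ret / rcount)
```

jog_arm --pt "0 0 0 0.3 0 1 0" --pt "0 0 0 0.3 0 0.9 0" --pt "0 0 0 0.4 0 1 0" --pt "0 0 0 0.3 0 0.9 0" --pt "0 0 0 0.4 0 0.9 0" --pt "0 0 0 0.3 0 1 0" --pt "0 0 0 0 0 0 0"

```text
t: 31.2
tool_pos: [0.5358, 0.1837, 0.1575]
tool_rot: [0.004, 2.779, 0.0]
contact_force: [-0.0, -0.1, -2.3]
opening: 0.0166
```

Run:
```python
from potfit import *
p,r,o=pose(); tv=np.array([-.0197,0,.1356]); print(p,"tip",p+r.apply(tv),o["contact_force"],o["wrist_torque"],"down 1cm:",r.inv().apply([0,0,-1]))
for n in("top","wrist"): a=cam(n); print(n,pot(a[2],a[0]))
```

```text
[0.5358 0.1837 0.1575] tip [0.6024 0.1836 0.0378] [-0.0152 -0.1046 -2.2597] [0.0102 0.2309 0.0026] down 1cm: [ 0.3551 -0.0008  0.9348]
top (array([0.5839, 0.1831]), 109, np.float64(0.0012183679753161468))
wrist (array([0.5825, 0.184 ]), 1639, np.float64(0.0018379957776289834))
```

jog_arm --pt "0 0 0 0.3 0 0.8 0" --pt "0 0 0 0.3 0 0.8 0" --pt "0 0 0 0.2 0 0.4 0" --pt "0 0 0 0 0 0 0" --pt "0 0 0 0 0 0 0"

```text
t: 31.72
tool_pos: [0.5369, 0.1841, 0.1391]
tool_rot: [0.004, 2.774, 0.002]
contact_force: [0.6, -0.1, -1.1]
opening: 0.0164
```

Run:
```python
from potfit import *
p,r,o=pose(); tv=np.array([-.0197,0,.1356]); print(p,"tip",p+r.apply(tv),o["contact_force"],o["wrist_torque"])
for n in("top","wrist"): a=cam(n); print(n,pot(a[2],a[0]))
```

```text
[0.5369 0.1841 0.1391] tip [0.604  0.1841 0.0197] [ 0.6439 -0.0735 -1.1074] [0.0317 0.2092 0.024 ]
top (array([0.5839, 0.1829]), 119, np.float64(0.0012449697690656936))
wrist (array([0.5826, 0.184 ]), 1571, np.float64(0.0014858894659288307))
```

jog_arm --pt "0 0 0 0.1 0 0.4 0" --pt "0 0 0 0 0 0 0" --pt "0 0 0 0 0 0 0.3" --pt "0 0 0 0 0 0 0.4" --pt "0 0 0 0 0 0 0.6" --pt "0 0 0 0 0 0 0.8" --pt "0 0 0 0 0 0 1" --pt "0 0 0 0 0 0 1" --pt "0 0 0 0 0 0 1" --pt "0 0 0 0 0 0 1" --pt "0 0 0 0 0 0 1"

```text
t: 32.73
tool_pos: [0.5378, 0.1841, 0.1357]
tool_rot: [0.004, 2.773, 0.002]
contact_force: [-0.9, 0.3, 0.0]
opening: 0.0853
```

Run:
```python
from potfit import *
from fit import fitstick
p,r,o=pose(); print(p,o["opening"],o["contact_force"])
P=[]
for n in("top","wrist","scene"):
    im,d,W,c,M=cam(n); print(n,pot(W,im)); 
    Q=W[(im[...,0].astype(int)-im[...,2]>30)&(W[...,2]>.088)&(W[...,2]<.2)&(np.hypot(W[...,0]-.54,W[...,1]-.184)<.06)]; print(len(Q), fitstick(Q,[.53,.184,.12],np.pi,.6) if len(Q)>30 else "")
print(r.as_matrix())
```

```text
[0.5378 0.1841 0.1357] 0.08525586900029897 [-0.8705  0.2679  0.0406]
top (array([0.5839, 0.183 ]), 122, np.float64(0.0012249841345823383))
1 
wrist (array([0.5825, 0.184 ]), 2161, np.float64(0.0012254495884233409))
995 (array([0.5278, 0.1843, 0.1213, 3.1567, 0.6312]), np.float64(0.0006001037995075436))
scene (array([0.5849, 0.1826]), 154, np.float64(0.002240414322447944))
193 (array([0.5211, 0.1875, 0.1344, 2.9959, 0.6253]), np.float64(0.010160668666429885))
[[-0.9329  0.0027  0.3601]
 [ 0.0033  1.      0.001 ]
 [-0.3601  0.0021 -0.9329]]
```

jog_arm --pt "0 0 0 0.3 0 -1 1" --pt "0 0 0 0.4 0 -1.5 1" --pt "0 0 0 0.4 0 -1.5 1" --pt "0 0 0 0.5 0 -1.9 1" --pt "0 0 0 0.5 0 -1.9 1" --pt "0 0 0 0.5 0 -2 1" --pt "0 0 0 0.5 0 -2.5 1" --pt "0 0 0 0.5 0 -2.5 1" --pt "0 0 0 0 0 0 1" --pt "0 0 0 0 0 0 1" --pt "0 0 0 0 0 0 1" --pt "0 0 0 0 0 0 1"

```text
t: 33.88
tool_pos: [0.4506, 0.1839, 0.259]
tool_rot: [0.004, 2.776, 0.001]
contact_force: [-0.4, 0.4, -0.4]
opening: 0.0853
```

Run:
```python
from potfit import *
from fit import fitstick
p,r,o=pose(); print(o["t"],p,o["contact_force"])
ims={}
for n in("top","wrist","scene"):
    im,d,W,c,M=cam(n); ims[n]=im; print(n,pot(W,im)); 
    Q=W[(im[...,0].astype(int)-im[...,2]>30)&(W[...,2]>.088)&(W[...,2]<.17)&(np.hypot(W[...,0]-.54,W[...,1]-.184)<.05)]; print(len(Q), fitstick(Q,[.53,.184,.12],np.pi,.6) if len(Q)>30 else "")
a=ims["top"][60:240,90:470]; b=ims["scene"][210:380,250:530]
save("end.png",np.vstack([cv2.resize(a,(620,294)),cv2.resize(b,(620,300))]))
for n in("top","scene"):
    x=cv2.cvtColor(cv2.imread(f"pics/{n}0.png"),cv2.COLOR_BGR2RGB).astype(int); D=np.abs(x-ims[n]).max(2)>60
    if n=="top":
        for nm,b in dict(tape=(305,345,180,215),scr=(308,332,90,170),cleaner=(490,545,190,230),meter=(110,155,180,250),pink=(185,230,200,272),pot=(222,265,130,172)).items(): print(nm,D[b[2]:b[3],b[0]:b[1]].mean())
```

```text
33.8833 [0.4506 0.1839 0.259 ] [-0.4333  0.4065 -0.4321]
top (array([0.5841, 0.183 ]), 163, np.float64(0.0011566162979543728))
196 (array([0.5279, 0.1852, 0.1218, 3.1208, 0.6551]), np.float64(0.0009888794851731992))
wrist (array([0.5822, 0.1839]), 885, np.float64(0.0012549783430304974))
363 (array([0.5265, 0.1855, 0.1203, 3.1726, 0.6711]), np.float64(0.0006706082299634875))
scene (array([0.5846, 0.1817]), 154, np.float64(0.002071929607947069))
203 (array([0.5278, 0.1855, 0.1228, 3.1466, 0.6478]), np.float64(0.002065182407696261))
tape 0.0
scr 0.0
cleaner 0.0
meter 0.05015873015873016
pink 0.8024691358024691
pot 0.0005537098560354374
```

View pics/end.png

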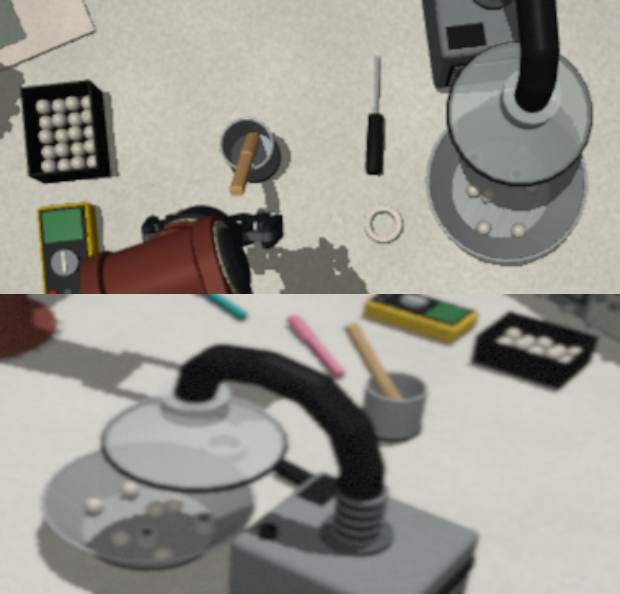

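The final views show the stick back in its pot, and the tape, screwdriver, cleaner and pink stick where they were. The bushes are apart with all the balls in the bowl, so I'm handing in.

```bash
python3 -c "
from station import ctrl; print(ctrl.finish_job())"
```

```text
the job is handed in; nothing more can be done
None
```

The job is done and handed in at about 34 s. I took the stick from its pot, stirred right round the bowl about twice, then added some directed pushes. The two bushes are apart and the stick stands back in its pot.

**Bushes:** they lie about 67 mm apart centre to centre, a clear gap of about 41 mm (a ball is 22 mm).

**Balls:** all six are in the bowl, and each now lies at least 24 mm from every place a ball lay at the start. The smallest margins are about 2 mm, with measurement errors of 1–2 mm. I aimed for that because I could not follow every ball's identity through the stirring.

**Stick and pot:** the stick leans at about 36–38°, within 1–3 mm of where it started. The pot shows no measurable movement.

**Other things on the bench:** tape, screwdriver and cleaner are unchanged in the before/after top images. The arm hid the pink stick and part of the multimeter in that view. In the scene picture they look in place, but I checked that only by eye.

**What went less well:**
- The foot of the stick pinched a ball once, giving about 30 N at the wrist for a moment, so I backed off.
- The stick turned about 9° in the grip while stirring. I measured this and allowed for it when putting it back.
- I relied on planned clearances and saw no sign of contact with the hood, but I did not check it separately.

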